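# Tip a guarded tray to fetch a glass rondel and set it home against the battens

## Robot

A 6-joint arm with a two-finger parallel gripper is mounted at the origin on the work surface. World frame = base frame: x ahead of the robot, y to its left, z up, the work surface at z = 0. Lengths are in mm, angles in rad, forces in N, time in s.
With the tool pointing down it reaches from about 300 to 850 mm from the base axis. Payload 5.4 kg.
Tool frame: the origin (TCP) lies on the front face of the gripper's body, between the roots of the fingers; the fingertips stand 73 mm ahead of it and the grasp point (between the pads) lies 54 mm ahead of it; z points along the fingers, y is the direction in which the jaws open and shut (so a half turn about z gives the same grasp; the last joint's range is limited). The gripper opens to 85 mm and grips with 20 to 120 N. Pads are 22 mm wide; open, the fingers measure 114 mm over their backs; the gripper's body (76 mm by 85 mm) begins 54 mm behind the grasp point. The pads swing forward as they close: fully open they stand 13 mm farther back than shut.
Start: joints at [1.108, 0.158, 1.597, -0, 1.386, -0.21], TCP at [143.828, 556.705, 303.899] pointing down, gripper open.
Joint ranges: [-2.91, 2.91], [-0.94, 2.29], [0.18, 2.7], [-1.29, 4.43], [0.17, 2.64], [-3, 3]. Speed limits (rad/s): [2.57, 2.57, 3.14, 3.14, 3.14, 3.14].

## Interface

Orientations are given as a unit quaternion [x, y, z, w].
In Python, from bench import status, snapshot, robot, recognise, landmark_of gives the robot as it stands. The module is installed in compiled form; this text tells all that it offers.
- The arm moves only by the tool step_arm, never from a script. Its argument "moves" is a list of rows, each an object with "translation": the shift along the tool's x, y, z in m, a list of three; "twist": the turn, a rotation vector about the tool's x, y, z in rad, a list of three; "fingers": the finger opening in m, from 0 to 0.0854. A call has 1 to 8 rows; each row shifts and turns the commanded pose from where the row before left it, along the tool's axes as they then stand; what a row does not reach is not made up. A row lasts 1/10 s, in which the tool goes at most 50 mm and 8.59 degrees, less where a joint would pass 70% of its speed; a pose out of reach is approached as far as the arm can. A call is refused whole if a number of a shift passes 0.05 or a number of a turn 0.15, either way. A call with a gripper value outside its range is refused whole. The fingers move at their own pace and stop on an object; the grip force is fixed at half the most. Time passes only in rows, so rows that do not move let the fingers close. It gives the time, the measured TCP pose, the force and the opening at its end, in the units of the state.
- status.sense(): the state, without advancing time (a new reading comes with each control period).
- snapshot(name): name is "scene" or "side" or "wrist"; returns a dict with "img" (480x640x3 uint8, red, green, blue), "vfov" (degrees; the focal length in pixels is half the picture's height over the tangent of half this angle, whatever the lens; pixels are square), "cx", "cy" (the principal point, pixels), "rvec" (rotation vector, rad) and "tvec" (3), from world to camera coordinates, as OpenCV has them; the wrist camera has in their place "T_tool_cam" (4x4, takes a point from camera to tool coordinates, whose origin is the TCP and whose axes are the flange's). Camera axes: x right, y down, z forward; pixel columns grow to the right and rows downward; lengths in mm; the calibration is good to about 2 mm. A picture is of the moment at which its call begins: read the wrist's pose just before it. There is no depth.
- robot.hand_in(): hands the job in, once; it reports no verdict.
Trained networks look in a picture, given as the dict that the camera call returned (one of the last four; its "shot" number tells which), for a name from the list of things; names that differ only in an ending like _2 or _b are one class to them, and where a whole thing is asked for, a point or a joint stands for the part that bears it (a point fixed in the world has none). Each returns a list of dicts, best first, with "conf" (0 to 1); they miss things now and then, are a little off and sometimes report something else, mostly with a low value. They report only what shows in the picture. A call takes as long as a camera call. They do not tell look-alikes from the thing itself.
- recognise(picture, name): "uv" ([column, row] in pixels, amid what is visible of it).
- landmark_of(picture, name): "uv" ([column, row] in pixels: a listed point, or the origin of a listed thing).
The state is a dict: "time": time; "q": joint angles; "qd": joint speeds; "tau": joint torques, N m; "ee_pos": TCP position; "orientation": TCP orientation; "contact_force": force on the tool from outside, world axes, zero at the start; "moment": the same for the moment, N m; "finger_gap": opening from 0.0 (shut) to 1.0 (fully open).
Only numpy, scipy, OpenCV 4.12 (cv2) and the standard library are available. Lean on these libraries where they do the work, as an engineer would, in place of code of your own. Each camera call takes 0.05 s, during which the arm holds its last target.

## Task

The amber glass rondel lies in the tipping tray under the wire guard: without touching it there, press the tray's tongue down so that the rondel slides into the open pick corner, then let the tray swing back level with the rondel resting in that corner. Take the rondel out, lay it down gently (no dropping or flicking) on the glazing board, flat and ribbed side up, and slide it home so that it rests against both battens. Do not disturb the red glass plate, the lathekin, the fid or the nail cup.

Things in the scene. Friction and masses are not known exactly. Their poses are not given: they have to be found in the camera images.
- tray (a joint): Tilt of the tray on its fixed stand, rad: 0 level (rest, held by a spring), up to 0.6 (stop) as its tongue goes down. About 4 N on the tongue pad starts it, about 8 N holds it fully down; let go, it swings back level, damped, in about half a second. The rondel starts to slide at about 0.12 to 0.2 and may need about 0.35 to run along the side walls right into the corner.
- stand: Fixed steel stand of the grey tray; origin on the bench, axes x, y, z as the level tray's (-x: its open corner, +x: its closed back). Pivot line: along y, 40 mm to +x of the origin, 125 mm up, level with the top of the tray floor. Tray inside: 170 mm wide, back wall at x 155 mm, floor plate's front edge at x -60 mm; uprights and feet lie outside y 90 mm.
- pick_corner (a point): Fixed in the tray: the rondel's centre (4 mm over the floor) when it rests in the pick corner, 58 mm to -x of the pivot; axes x, y, z turn with the tray. On the rectangular floor plate two walls 14 mm high close in at 45 degrees to a right-angled corner 42 mm to -x, its point cut away: a 34 mm gap for one finger over flat floor; the other finger goes down inside the tray at +x. So grasp here closing along x.
- guard_front (a point): Middle of the front bar of the wire guard, 80 mm to +x of the pick corner, 28 mm over the tray floor; axes as the tray's. From here to the back wall steel wires 20 mm apart, tops 31 mm over the floor, cover the tray, too close for fingers; side and back walls are 28 mm high.
- tongue_pad (a point): Middle of the top of the black rubber pad (37 mm along x, 50 mm wide, 3 mm over the tray floor) at the end of the tongue that sticks out of the tray past the pick corner: 89 mm to -x of the pick corner, 147 mm to -x of the pivot. Moves and turns with the tray; free to swing 83 mm down to the stop.
- rondel_centre (a point): Centre (half-way up) of the loose amber glass rondel: a disc 60 mm in diameter, 8 mm thick, about 60 g, with fine straight ribs on its upper face; z is its axis, up from the ribbed face. It starts flat on the tray floor under the wire guard.
- home (a point): Fixed on the grey glazing board: the rondel's centre when it lies flat on the board touching both battens. z up, x towards the corner of the battens (42 mm ahead). The board, 12 mm thick, reaches 82 mm to +x, 168 mm to -x, 120 mm to +y and -y of here. Battens: waxed, 16 mm wide, tops 14 mm above the board, running back from the corner for 115 mm at 45 degrees either side of -x.
- red_plate: Bystander: loose thin red glass plate, 80 x 35 x 5 mm (x, y, z), flat on the bench beside the tray's tongue; origin centre of underside.
- lathekin: Bystander: loose dark hardwood lathekin (flat stick with a narrower nose at +x), 147 x 22 x 10 mm along x, flat on the bench in front of the tongue; origin on the underside, 65 mm from the blunt end and 82 mm from the nose.
- fid: Bystander: loose blue enamelled iron fid, a cone standing upright on the glazing board beside the way to the battens; 36 mm across at the foot, 100 mm tall, 8 mm across at the tip; origin centre of underside.
- nail_cup: Bystander: loose open steel cup, 48 mm across, 42 mm tall, standing on the glazing board on the other side of that way; origin centre of underside.
Mind the look-alikes: they are no part of the job. Of the things shaped like the part that bears rondel_centre, the amber glass one is meant.

How it is judged:
By the outcome, as a careful person would: the job done as asked, in the order asked, and still so for the second after the job is handed in, with the robot touching nothing.
It also fails if it takes over 64 s, if anything falls off the work surface, if the arm or the gripper's body presses on something with over 40 N, if the wrist force passes 120 N, or if a joint passes its speed limit or range.

## Working session

There is one attempt and no reset: what is moved stays moved. The work goes in short steps, Python scripts to look and compute and a tool call to move; the robot and the scene stay as the last step left them, time stands still between calls to the robot, and variables do not carry over. Pictures are saved under pics/ and viewed, and the job is handed in when it is done.

Besides the shell and the picture viewer there is one more tool, called after "Emit:" as name(argument=value, ...) on one line, values as JSON. step_arm: Moves the arm, as the interface text tells. Its arguments: {"type":"object","properties":{"moves":{"type":"array","items":{"type":"object","properties":{"translation":{"type":"array","items":{"type":"number"}},"twist":{"type":"array","items":{"type":"number"}},"fingers":{"type":"number"}}}}},"required":["moves"]}

```bash
mkdir -p pics
cat > h.py <<'E'
import numpy as np,cv2
from scipy.spatial.transform import Rotation as R
from bench import status,snapshot,robot,recognise,landmark_of
def K(p):
    f=p['img'].shape[0]/2/np.tan(np.radians(p['vfov'])/2)
    return np.array([[f,0,p['cx']],[0,f,p['cy']],[0,0,1.]])
def ext(p,s=None):
    if 'rvec' in p:
        Rm=cv2.Rodrigues(np.array(p['rvec'],float))[0];t=np.array(p['tvec'],float).ravel()
        return Rm,t
    T=np.array(p['T_tool_cam']);W=np.eye(4);W[:3,:3]=R.from_quat(s['orientation']).as_matrix();W[:3,3]=s['ee_pos']
    M=np.linalg.inv(W@T);return M[:3,:3],M[:3,3]
def ray(p,uv,s=None):
    Rm,t=ext(p,s);d=Rm.T@np.linalg.inv(K(p))@np.array([uv[0],uv[1],1.]);return -Rm.T@t,d/np.linalg.norm(d)
def atz(p,uv,z,s=None):
    o,d=ray(p,uv,s);return o+d*(z-o[2])/d[2]
def proj(p,X,s=None):
    Rm,t=ext(p,s);x=(K(p)@(Rm@np.array(X).reshape(-1,3).T+t[:,None]));return (x[:2]/x[2]).T
def tri(rs):
    A=np.zeros((3,3));b=np.zeros(3)
    for o,d in rs:
        P=np.eye(3)-np.outer(d,d);A+=P;b+=P@o
    X=np.linalg.solve(A,b);return X,[np.linalg.norm((np.eye(3)-np.outer(d,d))@(X-o)) for o,d in rs]
def save(p,n):cv2.imwrite('pics/'+n+'.png',p['img'][:,:,::-1])
E
python3 - <<'E'
from h import *
s=status.sense();print(s)
P={}
for n in('scene','side','wrist'):
    P[n]=snapshot(n);save(P[n],n+'0');print(n,{k:v for k,v in P[n].items() if k!='img'})
for nm in['tray','stand','pick_corner','guard_front','tongue_pad','rondel_centre','home','red_plate','lathekin','fid','nail_cup']:
    L={}
    for n in P:
        r=landmark_of(P[n],nm);print(nm,n,[(np.round(a['uv'],1).tolist(),round(a['conf'],2)) for a in r[:3]])
        if r and r[0]['conf']>.3:L[n]=ray(P[n],r[0]['uv'],s)
    if len(L)>1:
        X,e=tri(list(L.values()));print('   ',X.round(1),np.round(e,1))
E
```

```text
{'time': 0.0, 'q': array([ 1.10790207e+00,  1.59026543e-01,  1.59824484e+00, -1.26288233e-05,
        1.38622956e+00, -2.10082313e-01]), 'qd': array([-2.37103496e-05,  4.75223329e-04,  9.39279227e-04,  1.80585234e-03,
       -2.29665124e-03, -1.21768125e-03]), 'tau': array([-5.06602828e-04, -3.96003306e+01, -3.31429803e+01, -2.08675065e-04,
        8.47607298e-03,  1.39819452e-06]), 'ee_pos': array([143.61895299, 556.28241785, 302.92311775]), 'orientation': array([ 1.26068399e-01,  9.92021093e-01, -9.02685245e-04, -3.09176068e-04]), 'contact_force': array([-0.47856889, -0.24385804, -0.69201129]), 'moment': array([-0.03755171,  0.015337  ,  0.05820235]), 'finger_gap': 1.0027197384826725}
scene {'vfov': 44.35529399815027, 'cx': 325.59827289973407, 'cy': 236.6287187680271, 'rvec': array([ 1.59187435,  1.98188897, -0.81427772]), 'tvec': array([ 123.2064312 , -359.03234838, 1630.39611046]), 'shot': 1}
side {'vfov': 54.72640940817923, 'cx': 323.70281178190106, 'cy': 239.08149935444914, 'rvec': array([ 2.29551102, -0.10048352,  0.05285699]), 'tvec': array([-581.65646869,  123.68612193, 1056.90142647]), 'shot': 2}
wrist {'vfov': 62.27519805909421, 'cx': 327.1893098521797, 'cy': 243.02372989596768, 'T_tool_cam': array([[ 6.24534494e-04, -9.62807740e-01, -2.70186725e-01,
         6.71929297e+01],
       [ 9.99999805e-01,  5.93408587e-04,  1.96886027e-04,
         4.39928435e-03],
       [-2.92322675e-05, -2.70186795e-01,  9.62807922e-01,
        -7.08517889e+01],
       [ 0.00000000e+00,  0.00000000e+00,  0.00000000e+00,
         1.00000000e+00]]), 'shot': 3}Traceback (most recent call last):
  File "<stdin>", line 9, in <module>
ValueError: it knows: fid, guard_front, home, lathekin, nail_cup, pick_corner, red_plate, rondel_centre, stand, tongue_pad
```

Run:
```python
from h import *
s=status.sense()
P={}
for n in('scene','side','wrist'):
    P[n]=snapshot(n);save(P[n],n+'0')
for nm in['stand','pick_corner','guard_front','tongue_pad','rondel_centre','home','red_plate','lathekin','fid','nail_cup']:
    L={}
    for n in P:
        r=landmark_of(P[n],nm);print(nm,n,[(np.round(a['uv'],1).tolist(),round(a['conf'],2)) for a in r[:3]])
        if r and r[0]['conf']>.3:L[n]=ray(P[n],r[0]['uv'],s)
    if len(L)>1:
        X,e=tri(list(L.values()));print('   ',X.round(1),np.round(e,1))
```

```text
stand scene [([234.2, 251.4], 0.61), ([270.4, 199.1], 0.17)]
stand side [([334.4, 345.9], 0.67), ([279.5, 305.6], 0.38)]
stand wrist []
    [ 591.4 -192.4   -6.9] [3.2 3.2]
pick_corner scene [([230.4, 201.5], 0.8)]
pick_corner side [([323.9, 302.4], 0.59)]
pick_corner wrist []
    [ 571.7 -188.5  124. ] [6.7 6.7]
guard_front scene [([207.5, 212.6], 0.57)]
guard_front side [([367.5, 298.6], 0.58)]
guard_front wrist []
    [ 646.4 -207.6  154. ] [2.3 2.3]
tongue_pad scene [([250.3, 170.8], 0.55)]
tongue_pad side [([282.5, 302.7], 0.67)]
tongue_pad wrist []
    [ 487.9 -179.4  129.9] [2. 2.]
rondel_centre scene [([178.3, 332.9], 0.95), ([220.5, 243.0], 0.84), ([259.6, 334.0], 0.79)]
rondel_centre side [([447.3, 345.5], 0.75), ([385.8, 293.9], 0.65), ([418.0, 292.2], 0.45)]
rondel_centre wrist []
    [ 821.6 -220.7    5.5] [4.6 4.6]
home scene [([419.2, 274.3], 0.6)]
home side [([318.6, 218.6], 0.94)]
home wrist []
    [590.3 200.9  14.2] [2.8 2.8]
red_plate scene [([293.4, 223.9], 0.69)]
red_plate side [([285.1, 309.8], 0.62), ([369.0, 296.7], 0.19)]
red_plate wrist []
    [490.7 -89.6  -1.6] [0.7 0.7]
lathekin scene [([417.4, 274.9], 0.72), ([270.4, 196.0], 0.7)]
lathekin side [([246.0, 336.4], 0.95)]
lathekin wrist []
    [ 325.   166.9 -356.9] [52.5 52.5]
fid scene [([444.1, 228.1], 0.79)]
fid side [([265.7, 213.3], 0.67), ([286.6, 306.2], 0.27)]
fid wrist []
    [448.3 238.2  13.6] [1.1 1.1]
nail_cup scene [([358.3, 238.3], 0.58), ([249.6, 172.4], 0.19)]
nail_cup side [([294.4, 257.3], 0.95), ([280.8, 303.9], 0.72)]
nail_cup wrist []
    [518.1  61.5  12.6] [0.4 0.4]
```

View pics/scene0.png

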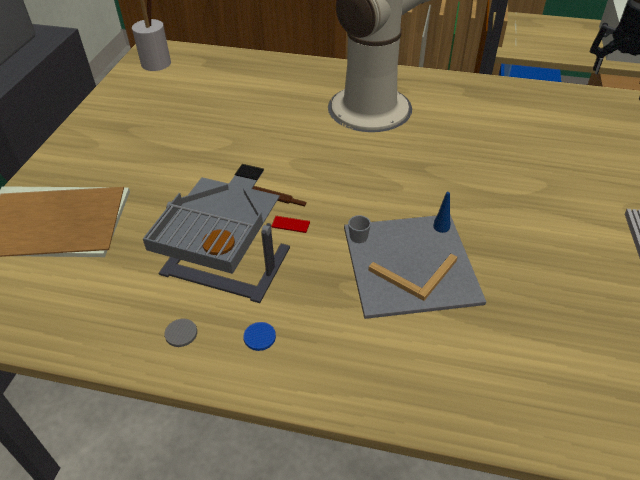

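View pics/side0.png

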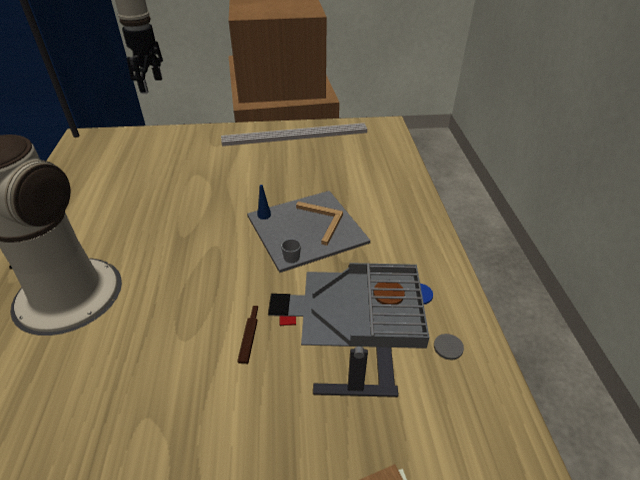

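View pics/wrist0.png

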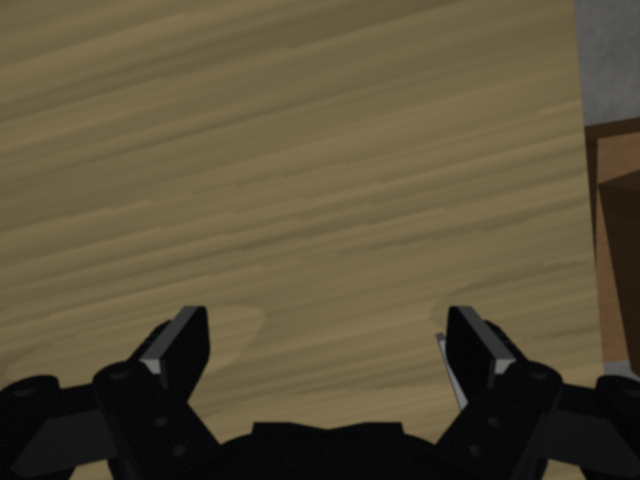

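The scene picture shows the amber rondel under the guard at about (219,241), the tongue pad at (249,172), and the batten corner at (424,297). The side picture shows the same layout. Next I fit the stand and board poses to the known geometry.

```bash
cat >> h.py <<'E'
from scipy.optimize import least_squares
def tf(v,X):
    X=np.array(X,float).reshape(-1,3);c,s=np.cos(v[2]),np.sin(v[2])
    return np.c_[v[0]+c*X[:,0]-s*X[:,1],v[1]+s*X[:,0]+c*X[:,1],X[:,2]]
E
python3 - <<'E'
from h import *
P={n:snapshot(n) for n in('scene','side')}
pts={'stand':[0,0,0],'pick_corner':[-18,0,129],'guard_front':[62,0,153],'tongue_pad':[-107,0,128]}
D=[]
for n in P:
    for k in pts:
        r=landmark_of(P[n],k)
        if r: D.append((n,pts[k],r[0]['uv'],k))
f=lambda v:np.concatenate([(proj(P[n],tf(v,X))[0]-uv) for n,X,uv,k in D])
o=least_squares(f,[591,-192,-.17],loss='soft_l1');print('stand',o.x,f(o.x).round(1))
np.save('stand.npy',o.x)
for n,c in(('scene',(219,241)),('side',(389,293))):
    w=atz(P[n],c,129);c_,s_=np.cos(-o.x[2]),np.sin(-o.x[2]);d=w[:2]-o.x[:2];print('rondel',w,'in stand',c_*d[0]-s_*d[1],s_*d[0]+c_*d[1])
print('corner',atz(P['scene'],(424,290),26),atz(P['side'],(340,212),26), 'boardcorners scene',[atz(P['scene'],u,12).round(0)[:2] for u in((345,219),(456,215),(483,301),(367,313))])
for n in P:
    im=P[n]['img'][:,:,::-1].copy()
    for X in([-60,-85,125],[-60,85,125],[155,-85,153],[155,85,153],[-18,0,129],[62,0,153],[62,-85,153],[62,85,153],[-88.5,25,128],[-125.5,25,128],[-125.5,-25,128],[-88.5,-25,128]):
        u=proj(P[n],tf(o.x,X))[0];cv2.circle(im,tuple(np.int32(u.round())),2,(0,255,0),-1)
    c=(120,140,330,330) if n=='scene' else (230,170,440,360)
    cv2.imwrite(f'pics/ov_{n}.png',cv2.resize(im[c[1]:c[3],c[0]:c[2]],None,fx=3,fy=3))
    c=(330,180,500,330) if n=='scene' else (240,170,390,280)
    im=P[n]['img'][:,:,::-1];cv2.imwrite(f'pics/bd_{n}.png',cv2.resize(im[c[1]:c[3],c[0]:c[2]],None,fx=4,fy=4,interpolation=cv2.INTER_CUBIC))
E
```

```text
stand [ 5.89805433e+02 -1.96846597e+02 -1.55530552e-01] [ 1.8 -2.4 -0.5 -2.6 -0.4 -1.8  2.5  0.3  0.4 -1.3  4.   3.6  1.3 -0.9
 -0.3  1.1]
rondel [ 692.65354301 -173.43530336  129.        ] in stand 97.98017062991171 39.06031888816957
rondel [ 693.6384565  -173.59521699  129.        ] in stand 98.97796701047668 39.05490279553491
corner [642.03692191 212.78964931  26.        ] [647.00375122 212.99695535  26.        ] boardcorners scene [array([466.,  22.]), array([401., 260.]), array([633., 327.]), array([710., 113.])]
```

View pics/ov_scene.png

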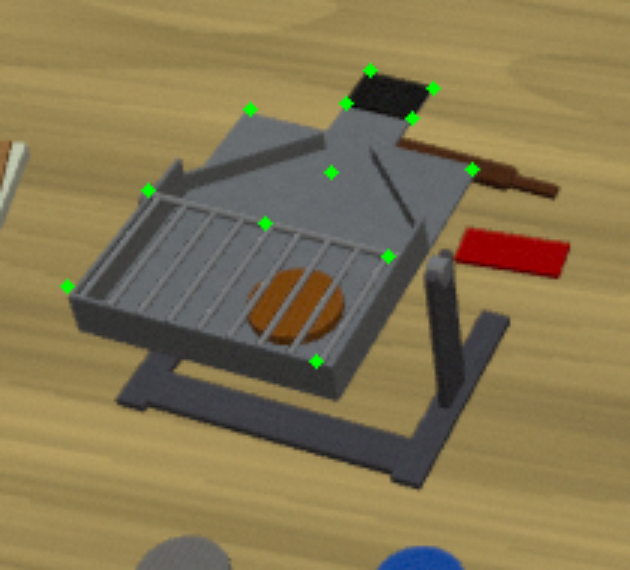

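View pics/ov_side.png

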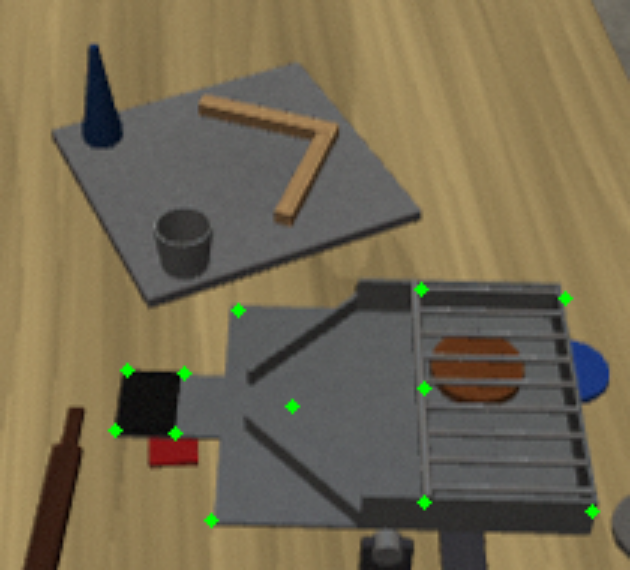

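View pics/bd_scene.png

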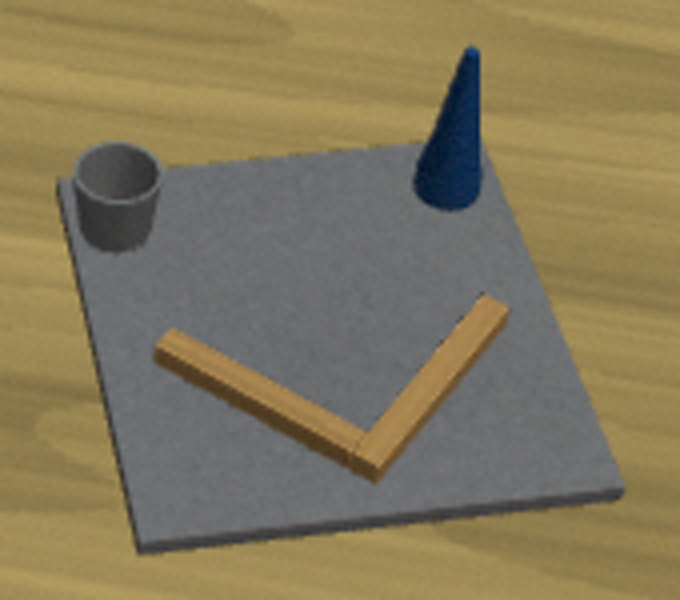

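View pics/bd_side.png

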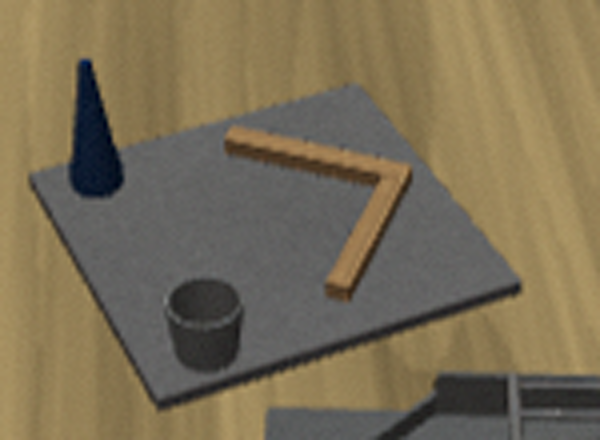

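The overlay shows the stand fit is good to within about 2 px on every corner. Next, the board, fitted from hand-read corners.

Run:
```python
from h import *
P={n:snapshot(n) for n in('scene','side')}
D=[([-168,-120,12],(344.3,225.8),(280,270.8)),([-168,120,12],(451.8,217),(248,214.5)),([82,120,12],(485.8,302.5),(329.3,191.5)),([82,-120,12],(365,316.3),(370,242)),([42.4,0,26],(419.3,291.8),(335,215)),([0,0,16],landmark_of(P['scene'],'home')[0]['uv'],landmark_of(P['side'],'home')[0]['uv'])]
f=lambda v:np.concatenate([np.r_[proj(P['scene'],tf(v,X))[0]-a,proj(P['side'],tf(v,X))[0]-b] for X,a,b in D])
o=least_squares(f,[590,201,.27],loss='soft_l1');print('home',o.x,f(o.x).reshape(-1,4).round(1))
np.save('home.npy',o.x);v=o.x
def loc(w):
    d=np.array(w)-v[:2];c,s=np.cos(v[2]),np.sin(v[2]);return (c*d[0]+s*d[1],-s*d[0]+c*d[1])
print('fid',loc((448.3,238.2)),'cup',loc((518,61.5)))
s=np.load('stand.npy');print('pad,pick,guard',tf(s,[[-107,0,128],[-18,0,129],[62,0,153]]))
st=status.sense();print(st['time'],R.from_quat(st['orientation']).as_matrix().round(3))
```

```text
home [5.97987134e+02 1.92816990e+02 3.49055024e-01] [[-0.3 -1.9 -0.3 -0.9]
 [-1.2 -3.3 -0.2 -1.8]
 [ 0.5 -0.7  1.3 -1.2]
 [-1.2 -1.1  1.6 -1.6]
 [ 2.1 -3.9  1.8 -1.5]
 [-1.8  2.1  0.6 -0.2]]
fid (np.float64(-125.13900761522703), np.float64(93.84073925812842)) cup (np.float64(-120.07533547099958), np.float64(-96.0416960127933))
pad,pick,guard [[ 484.09697845 -180.27184059  128.        ]
 [ 572.02270262 -194.05832053  129.        ]
 [ 651.05706142 -206.45066205  153.        ]]
2.5 [[-0.968  0.25   0.   ]
 [ 0.25   0.968 -0.   ]
 [-0.    -0.    -1.   ]]
```

```bash
cat >> h.py <<'E'
def yawy(Rm): return np.arctan2(Rm[1,1],Rm[0,1])
def plan(target,yaw,N,dz_first=False):
    """constant row (tool shift m, twist rz) reaching TCP target(mm) with tool-y at yaw, tool down"""
    s=status.sense();p=np.array(s['ee_pos']);Rm=R.from_quat(s['orientation']).as_matrix()
    y0=yawy(Rm);dy=(yaw-y0+np.pi)%(2*np.pi)-np.pi
    w=-dy/N  # tool z down
    Rf=np.array([[-np.sin(yaw),np.cos(yaw),0],[np.cos(yaw),np.sin(yaw),0],[0,0,-1]])
    def Ry(y): return np.array([[-np.sin(y),np.cos(y),0],[np.cos(y),np.sin(y),0],[0,0,-1]]).T if 0 else np.c_[[-np.sin(y),np.cos(y),0],[np.cos(y),np.sin(y),0],[0,0,-1]]
    S=np.zeros((3,3))
    for i in range(N):
        y=y0+dy*i/N; yv=np.array([np.cos(y),np.sin(y),0]);zv=np.array([0,0,-1.]);xv=np.cross(yv,zv)
        S+=np.c_[xv,yv,zv]
    d=np.linalg.solve(S,np.array(target)-p)/1000
    zt=Rm[:,2];tilt=Rm.T@np.cross(zt,[0,0,-1.])
    print('t',round(s['time'],2),'pos',p.round(1),'yaw',round(y0,4),'F',np.round(s['contact_force'],1),'gap',round(s['finger_gap'],3))
    print(f'{N} rows shift',d.round(4),'norm',np.linalg.norm(d).round(4),'rz',round(w,4),'tilt total',tilt.round(4))
E
python3 - <<'E'
from h import *
plan([484,-180.3,245],np.load('stand.npy')[2],18)
E
```

```text
t 2.5 pos [143.8 556.7 303.9] yaw 1.318 F [ 0.1  1.1 -0.1] gap 0.996
18 rows shift [-0.0485 -0.0093  0.0033] norm 0.0495 rz 0.0819 tilt total [-0.  0. -0.]
```

Emit:
step_arm(moves=[{"translation":[-0.0485,-0.0093,0.0033],"twist":[0,0,0.0819],"fingers":0},{"translation":[-0.0485,-0.0093,0.0033],"twist":[0,0,0.0819],"fingers":0},{"translation":[-0.0485,-0.0093,0.0033],"twist":[0,0,0.0819],"fingers":0},{"translation":[-0.0485,-0.0093,0.0033],"twist":[0,0,0.0819],"fingers":0},{"translation":[-0.0485,-0.0093,0.0033],"twist":[0,0,0.0819],"fingers":0},{"translation":[-0.0485,-0.0093,0.0033],"twist":[0,0,0.0819],"fingers":0},{"translation":[-0.0485,-0.0093,0.0033],"twist":[0,0,0.0819],"fingers":0},{"translation":[-0.0485,-0.0093,0.0033],"twist":[0,0,0.0819],"fingers":0}])

```text
time: 3.3
ee_pos: [434.6, 296.5, 277.6]
orientation: [0.44, 0.898, 0.0, 0.0]
contact_force: [0.3, 0.0, -1.6]
finger_gap: 0.005
```

Emit:
step_arm(moves=[{"translation":[-0.0485,-0.0093,0.0033],"twist":[0,0,0.0819],"fingers":0},{"translation":[-0.0485,-0.0093,0.0033],"twist":[0,0,0.0819],"fingers":0},{"translation":[-0.0485,-0.0093,0.0033],"twist":[0,0,0.0819],"fingers":0},{"translation":[-0.0485,-0.0093,0.0033],"twist":[0,0,0.0819],"fingers":0},{"translation":[-0.0485,-0.0093,0.0033],"twist":[0,0,0.0819],"fingers":0},{"translation":[-0.0485,-0.0093,0.0033],"twist":[0,0,0.0819],"fingers":0},{"translation":[0,0,0],"twist":[0,0,0],"fingers":0}])

```text
time: 4.0
ee_pos: [511.5, 10.1, 257.5]
orientation: [0.647, 0.762, -0.001, 0.001]
contact_force: [-0.5, 0.6, 0.1]
finger_gap: 0.002
```

Run:
```python
from h import *
s=status.sense();p=snapshot('wrist');save(p,'w1');print(s['q'].round(2))
plan([484,-180.3,245],np.load('stand.npy')[2],4)
```

```text
[-0.22  0.03  1.82 -0.    1.28 -0.38]
t 4.05 pos [511.3  12.7 257.6] yaw 0.1665 F [-0.1  0.8 -0.2] gap -0.004
4 rows shift [-0.0481 -0.0091  0.0032] norm 0.049 rz 0.0805 tilt total [-0.0002  0.     -0.    ]
```

View pics/w1.png

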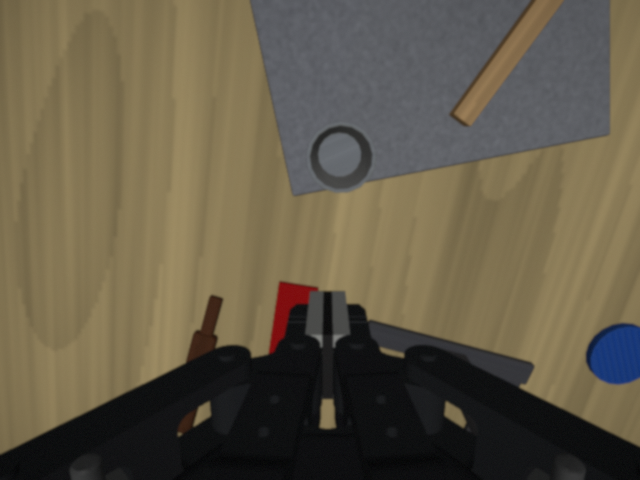

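The wrist view shows the board corner at (295,193), the cup at (340,158), the red plate near (290,310), and shut fingers in the middle. I'll continue to above the pad.

Emit:
step_arm(moves=[{"translation":[-0.0481,-0.0091,0.0032],"twist":[0,0,0.0805],"fingers":0},{"translation":[-0.0481,-0.0091,0.0032],"twist":[0,0,0.0805],"fingers":0},{"translation":[-0.0481,-0.0091,0.0032],"twist":[0,0,0.0805],"fingers":0},{"translation":[-0.0481,-0.0091,0.0032],"twist":[0,0,0.0805],"fingers":0},{"translation":[0,0,0],"twist":[0,0,0],"fingers":0}])

```text
time: 4.55
ee_pos: [483.9, -181.3, 244.8]
orientation: [0.76, 0.65, -0.001, 0.0]
contact_force: [0.4, 1.4, -0.0]
finger_gap: -0.001
```

Run:
```python
from h import *
s=status.sense()
plan([484,-180.3,215],np.load('stand.npy')[2],2)
p=snapshot('side');save(p,'s1')
cv2.imwrite('pics/s1c.png',cv2.resize(p['img'][200:400,200:450,::-1],None,fx=3,fy=3))
```

```text
t 4.55 pos [ 483.9 -181.3  244.8] yaw -0.1559 F [ 0.4  1.4 -0. ] gap -0.001
2 rows shift [ 0.0005 -0.      0.0149] norm 0.0149 rz -0.0002 tilt total [-0.0001  0.0014 -0.    ]
```

View pics/s1c.png

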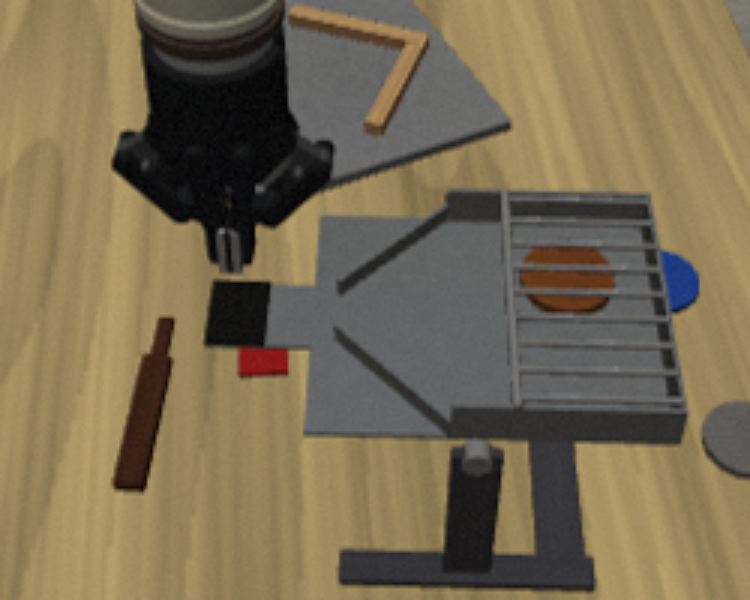

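The side picture shows shut fingertips hovering over the pad, with the rondel still under the guard. Next I descend and press along the arc.

Emit:
step_arm(moves=[{"translation":[0.0005,-0.003,0.018],"twist":[0,0,0],"fingers":0},{"translation":[0.0005,-0.003,0.018],"twist":[0,0,0],"fingers":0},{"translation":[0,0,0.006],"twist":[0,0,0],"fingers":0},{"translation":[0,0.001,0.008],"twist":[0,0,0],"fingers":0},{"translation":[0,0.001,0.008],"twist":[0,0,0],"fingers":0},{"translation":[0,0.001,0.008],"twist":[0,0,0],"fingers":0}])

```text
time: 5.2
ee_pos: [482.1, -175.0, 179.6]
orientation: [0.758, 0.653, -0.0, -0.001]
contact_force: [-5.7, 3.9, 7.0]
finger_gap: 0.002
```

Run:
```python
from h import *
s=status.sense();print(s['ee_pos'],s['contact_force'])
p=snapshot('side')
cv2.imwrite('pics/s2c.png',cv2.resize(p['img'][200:400,200:450,::-1],None,fx=3,fy=3))
```

```text
[ 482.13708288 -175.04267579  179.55365187] [-5.71628028  3.91264883  6.98276753]
```

View pics/s2c.png

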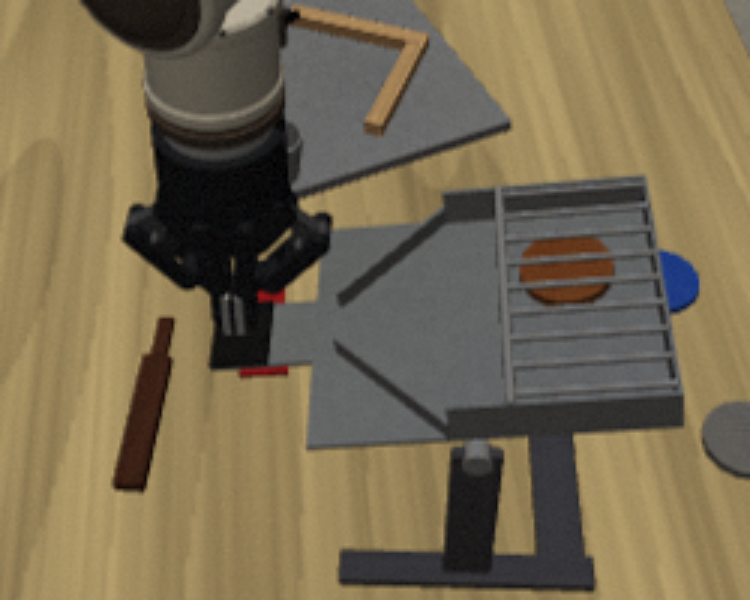

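The tray is tilting at about 0.15 and the rondel hasn't slid yet. I'll keep pressing.

Emit:
step_arm(moves=[{"translation":[-0.0005,0.0015,0.007],"twist":[0,0,0],"fingers":0},{"translation":[-0.0005,0.0015,0.007],"twist":[0,0,0],"fingers":0},{"translation":[-0.0005,0.002,0.007],"twist":[0,0,0],"fingers":0},{"translation":[-0.0005,0.002,0.007],"twist":[0,0,0],"fingers":0},{"translation":[0,0,0],"twist":[0,0,0],"fingers":0}])

```text
time: 5.75
ee_pos: [489.3, -178.0, 151.2]
orientation: [0.758, 0.652, 0.001, -0.001]
contact_force: [-2.1, 4.9, 4.1]
finger_gap: 0.001
```

Run:
```python
from h import *
s=status.sense();print(s['ee_pos'],s['contact_force'])
p=snapshot('side')
cv2.imwrite('pics/s3c.png',cv2.resize(p['img'][200:400,200:450,::-1],None,fx=3,fy=3))
```

```text
[ 489.28519888 -177.9829423   151.17608535] [-2.05019328  4.87876654  4.11309566]
```

View pics/s3c.png

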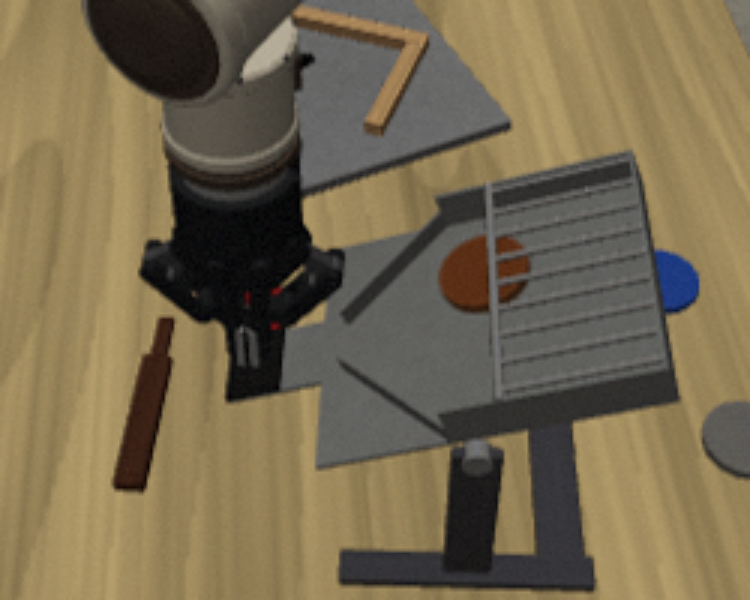

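The rondel is sliding and has reached the left converging wall. I'll press a bit further and wait.

Emit:
step_arm(moves=[{"translation":[0,0.002,0.006],"twist":[0,0,0],"fingers":0},{"translation":[0,0.002,0.006],"twist":[0,0,0],"fingers":0},{"translation":[0,0.002,0.005],"twist":[0,0,0],"fingers":0},{"translation":[0,0,0],"twist":[0,0,0],"fingers":0},{"translation":[0,0,0],"twist":[0,0,0],"fingers":0},{"translation":[0,0,0],"twist":[0,0,0],"fingers":0}])

```text
time: 6.4
ee_pos: [495.7, -179.2, 135.2]
orientation: [0.758, 0.652, 0.001, 0.0]
contact_force: [-1.8, 4.7, 5.5]
finger_gap: 0.002
```

Run:
```python
from h import *
s=status.sense();print(s['ee_pos'],s['contact_force'])
p=snapshot('side')
cv2.imwrite('pics/s4c.png',cv2.resize(p['img'][200:400,200:450,::-1],None,fx=3,fy=3))
```

```text
[ 495.72244521 -179.20194387  135.22367936] [-1.809267    4.65895829  5.53861076]
```

View pics/s4c.png

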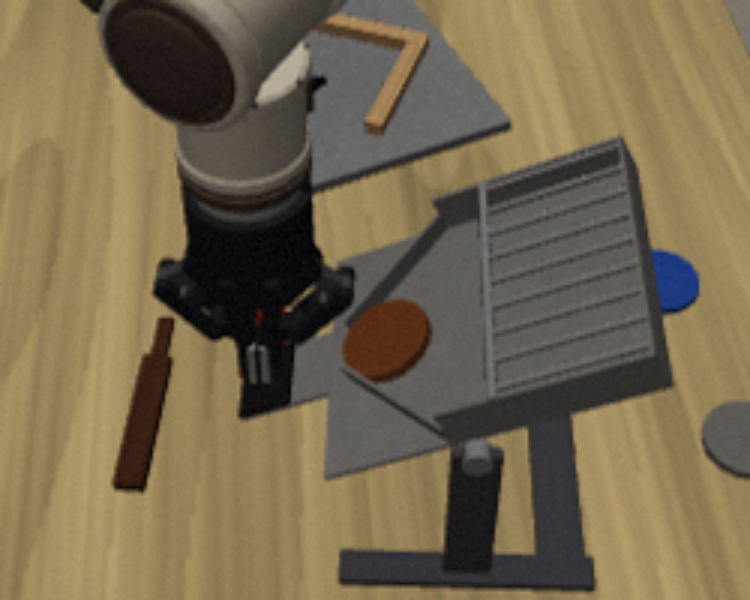

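The rondel sits in the corner at about (387,340). Now I let the tray up slowly.

Emit:
step_arm(moves=[{"translation":[0,-0.002,-0.006],"twist":[0,0,0],"fingers":0},{"translation":[0,-0.0025,-0.01],"twist":[0,0,0],"fingers":0},{"translation":[0,-0.0025,-0.01],"twist":[0,0,0],"fingers":0},{"translation":[0,-0.002,-0.01],"twist":[0,0,0],"fingers":0},{"translation":[0,-0.0015,-0.01],"twist":[0,0,0],"fingers":0},{"translation":[0,-0.001,-0.01],"twist":[0,0,0],"fingers":0},{"translation":[0,0,-0.01],"twist":[0,0,0],"fingers":0},{"translation":[0,0,-0.012],"twist":[0,0,0],"fingers":0}])

```text
time: 7.25
ee_pos: [483.1, -178.8, 212.7]
orientation: [0.758, 0.652, 0.0, 0.0]
contact_force: [0.6, 0.4, 0.4]
finger_gap: 0.0
```

Emit:
step_arm(moves=[{"translation":[0,0,-0.03],"twist":[0,0,0],"fingers":0.03},{"translation":[0,0,-0.03],"twist":[0,0,0],"fingers":0.0854},{"translation":[0,0,-0.03],"twist":[0,0,0],"fingers":0.0854},{"translation":[0,0,0],"twist":[0,0,0],"fingers":0.0854}])

```text
time: 7.65
ee_pos: [485.0, -179.9, 307.6]
orientation: [0.758, 0.652, 0.001, 0.005]
contact_force: [1.5, -0.7, -1.2]
finger_gap: 0.681
```

Run:
```python
from h import *
s=status.sense();print(s['ee_pos'],s['contact_force'],s['q'].round(2))
st=np.load('stand.npy')
pk=tf(st,[-18,0,129])[0]
for n in('side','scene'):
    p=snapshot(n);hsv=cv2.cvtColor(p['img'],cv2.COLOR_RGB2HSV)
    r=landmark_of(p,'rondel_centre');u=proj(p,pk)[0];print(n,'pick proj',u,[(np.round(a['uv'],1),round(a['conf'],2)) for a in r],[(atz(p,a['uv'],129)-pk).round(1) for a in r[:3]])
    m=((hsv[...,0]<16)&(hsv[...,1]>180)&(hsv[...,2]>60)).astype(np.uint8)
    k,l,S,c=cv2.connectedComponentsWithStats(m)
    for i in range(1,k):
        if S[i,4]>60: print(S[i],c[i].round(1),(atz(p,c[i],132)-pk).round(1))
    x,y=np.int32(u);cv2.imwrite(f'pics/r5{n}.png',cv2.resize(p['img'][y-90:y+90,x-110:x+110,::-1],None,fx=3,fy=3))
plan([pk[0],pk[1],245],st[2],2)
```

```text
[ 485.03698449 -179.93628054  307.58806903] [ 1.48758443 -0.73316018 -1.1648014 ] [-0.59 -0.    1.76  0.    1.37 -0.44]
side pick proj [327.02084582 305.3344294 ] [(array([324.4, 304.7]), 0.81), (array([448.2, 344.8]), 0.79), (array([419.8, 291.3]), 0.54)] [array([-4.7,  2. ,  0. ]), array([ 200.6, -106.1,    0. ]), array([181.8,  19.7,   0. ])]
[312 292  30  24 353] [326.4 301.7] [-0.6  6.4  3. ]
[280 316  16   9  99] [287.6 320. ] [-74.5 -30.7   3. ]
scene pick proj [229.82095379 197.04265374] [(array([231.1, 198. ]), 0.86), (array([258.6, 335.2]), 0.82), (array([179. , 332.1]), 0.79)] [array([2.2, 3.4, 0. ]), array([306.5, 154.8,   0. ]), array([328.3,  27.3,  -0. ])]
[176   0  36  44 371] [193.6  21.5] [-701.6 -353.1    3. ]
[261   0  52  55 729] [284.5  32.2] [-692.5  -77.1    3. ]
[329   7  17  33 152] [337.   24.4] [-769.3   58.1    3. ]
[286   8  23  22 133] [298.4  16.7] [-794.   -62.6    3. ]
[333  41  13  18  73] [339.8  49.1] [-629.7   95.1    3. ]
[216 188  29  21 240] [230.6 197.9] [5.1 3.8 3. ]
[271 216  39  17 364] [290.6 223.7] [ 51.1 139.7   3. ]
t 7.85 pos [ 482.6 -178.4  300.7] yaw -0.1507 F [ 0.1  0.5 -0.1] gap 0.991
2 rows shift [-0.001   0.0454  0.0279] norm 0.0533 rz 0.0024 tilt total [-0.0019 -0.0009  0.    ]
```

View pics/r5side.png

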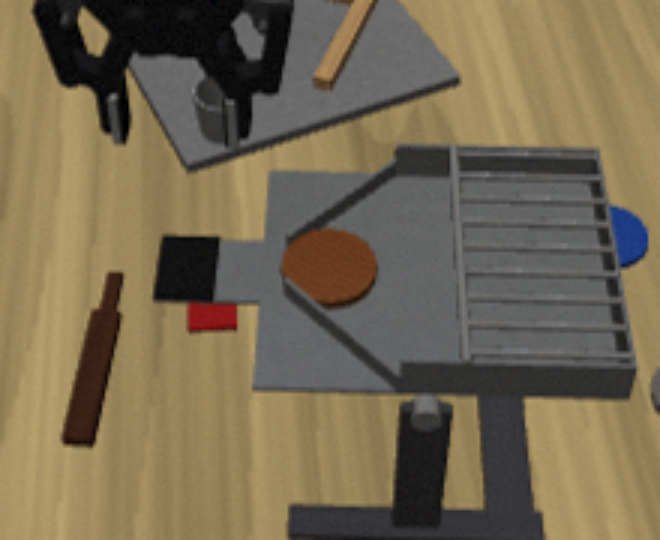

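View pics/r5scene.png

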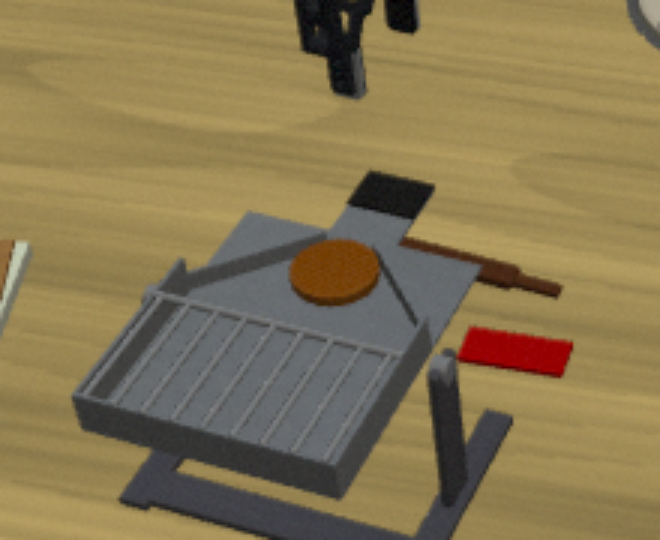

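The rondel rests in the corner and the tray is level. Next I move above it with the fingers open.

Emit:
step_arm(moves=[{"translation":[-0.001,0.045,0.01],"twist":[-0.001,0,0.0025],"fingers":0.0854},{"translation":[0,0.045,0.02],"twist":[-0.001,0,0.0025],"fingers":0.0854},{"translation":[0,0,0.03],"twist":[0,0,0],"fingers":0.0854},{"translation":[0,0,0.02],"twist":[0,0,0],"fingers":0.0854},{"translation":[0,0,0],"twist":[0,0,0],"fingers":0.0854},{"translation":[0,0,0],"twist":[0,0,0],"fingers":0.0854}])

```text
time: 8.45
ee_pos: [571.5, -193.1, 221.2]
orientation: [0.76, 0.65, 0.0, -0.0]
contact_force: [-0.4, -0.3, 1.2]
finger_gap: 0.997
```

Run:
```python
from h import *
s=status.sense();st=np.load('stand.npy')
for n in('side','scene','wrist'):
    p=snapshot(n);
    if n!='wrist':
        u=proj(p,tf(st,[-18,0,150])[0])[0]
        for o in (60,73):
            T=np.array(s['ee_pos'])
            for sg in(1,-1):
                X=T+R.from_quat(s['orientation']).as_matrix()@np.array([0,sg*42.7,o]);print(n,o,sg,proj(p,X)[0].round(1),'crop',((proj(p,X)[0]-np.int32(u)+[70,55])*5).round(0))
        x,y=np.int32(u);cv2.imwrite(f'pics/r6{n}.png',cv2.resize(p['img'][y-55:y+55,x-70:x+70,::-1],None,fx=5,fy=5,interpolation=cv2.INTER_CUBIC))
    else: save(p,'r6w')
plan([572,-192.5,200],st[2],2)
```

```text
side 60 1 [350.3 294.7] crop [466. 263.]
side 60 -1 [303.6 292.2] crop [233. 251.]
side 73 1 [350.  299.4] crop [465. 287.]
side 73 -1 [303.8 296.9] crop [234. 274.]
scene 60 1 [217.8 198.3] crop [299. 321.]
scene 60 -1 [238.5 171.8] crop [402. 189.]
scene 73 1 [218.7 203.3] crop [304. 346.]
scene 73 -1 [239.2 176.8] crop [406. 214.]
t 8.6 pos [ 572.6 -193.7  223.8] yaw -0.1557 F [-0.5  0.3  0.9] gap 1.002
2 rows shift [ 0.0006 -0.0004  0.0119] norm 0.0119 rz -0.0001 tilt total [0.0048 0.0011 0.    ]
```

View pics/r6side.png

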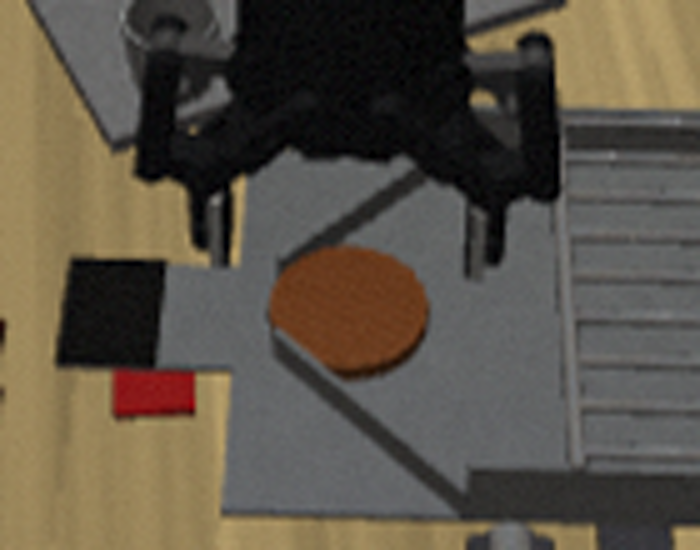

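View pics/r6scene.png

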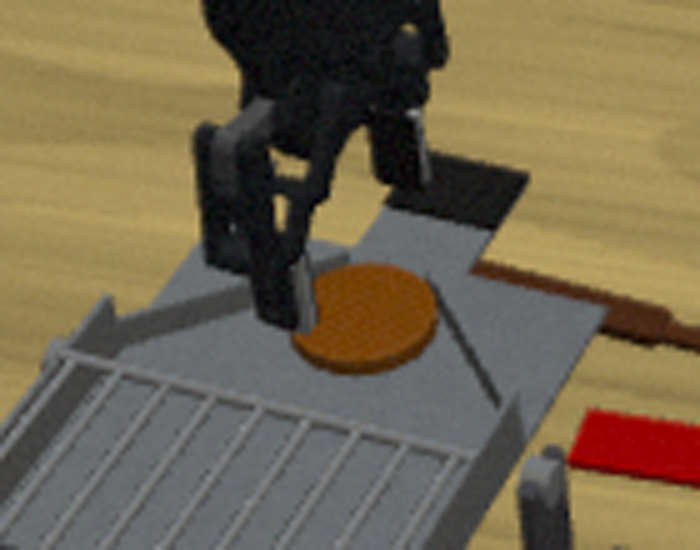

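View pics/r6w.png

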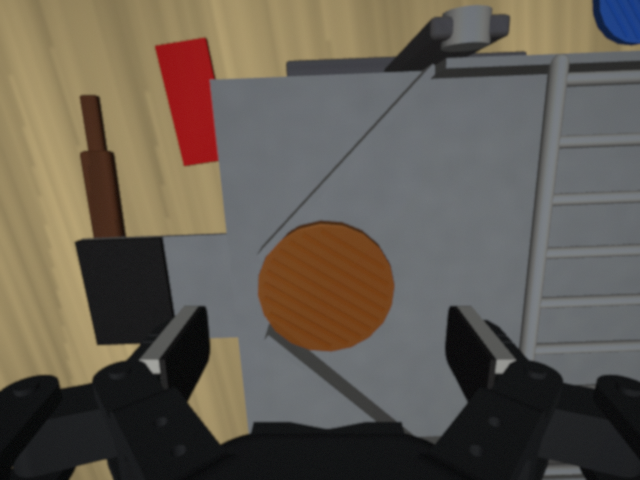

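The wrist view shows the rondel at about (326,286), seated against both walls and ribbed side up, midway between the fingers. I'll compute its position.

Run:
```python
from h import *
s=status.sense();p=snapshot('wrist');hsv=cv2.cvtColor(p['img'],cv2.COLOR_RGB2HSV)
m=((hsv[...,0]<18)&(hsv[...,1]>170)&(hsv[...,2]>60)).astype(np.uint8)
k,l,S,c=cv2.connectedComponentsWithStats(m)
for i in range(1,k):
    if S[i,4]>3000:
        print(S[i],c[i]);w=atz(p,c[i],132,s);print(w,'tool',R.from_quat(s['orientation']).as_matrix().T@(w-s['ee_pos']))
for n in('pick_corner','rondel_centre','guard_front','tongue_pad'):
    r=landmark_of(p,n)
    if r:
        w=atz(p,r[0]['uv'],dict(pick_corner=129,rondel_centre=129,guard_front=153,tongue_pad=128)[n],s);print(n,r[0]['conf'],w.round(1))
plan([572,-193,197],np.load('stand.npy')[2],2)
```

```text
[ 155   38   62  127 4740] [189.14029536  96.56075949]
[ 534.35507794 -105.60110817  132.        ] tool [ 81.22846996 -51.85496844  91.43057821]
[  259   222   133   128 13168] [325.13669502 285.93719623]
[ 573.83740869 -190.83958437  132.        ] tool [ 3.14521836  0.36904129 91.76358634]
rondel_centre 0.57 [ 571.8 -191.9  129. ]
guard_front 0.63 [ 653.8 -202.2  153. ]
tongue_pad 0.8 [ 483.5 -181.9  128. ]
t 8.85 pos [ 572.2 -193.5  222.8] yaw -0.1557 F [-0.  -0.7 -0.6] gap 1.005
2 rows shift [ 0.0002 -0.0001  0.0129] norm 0.0129 rz -0.0001 tilt total [0.0032 0.0005 0.    ]
```

Emit:
step_arm(moves=[{"translation":[0.001,0,0.012],"twist":[0.003,0,0],"fingers":0.0854},{"translation":[0.001,0,0.01],"twist":[0,0,0],"fingers":0.0854},{"translation":[0,0,0.006],"twist":[0,0,0],"fingers":0.0854},{"translation":[0,0,0],"twist":[0,0,0],"fingers":0.0854},{"translation":[0,0,0],"twist":[0,0,0],"fingers":0.0854}])

```text
time: 9.35
ee_pos: [572.2, -191.3, 193.6]
orientation: [0.76, 0.65, -0.0, -0.001]
contact_force: [0.1, 0.2, 0.2]
finger_gap: 0.998
```

Run:
```python
from h import *
s=status.sense();st=np.load('stand.npy')
for n in('side',):
    p=snapshot(n);u=proj(p,tf(st,[-18,0,150])[0])[0];x,y=np.int32(u);cv2.imwrite(f'pics/r7{n}.png',cv2.resize(p['img'][y-55:y+55,x-70:x+70,::-1],None,fx=5,fy=5,interpolation=cv2.INTER_CUBIC))
p=snapshot('wrist');save(p,'r7w')
plan([572,-193,197],st[2],2)
```

```text
t 9.45 pos [ 572.6 -191.5  194.3] yaw -0.1556 F [-0.8  0.2 -0.7] gap 1.001
2 rows shift [-0.0008 -0.0002 -0.0013] norm 0.0016 rz -0.0 tilt total [-0.0003  0.0003  0.    ]
```

View pics/r7side.png

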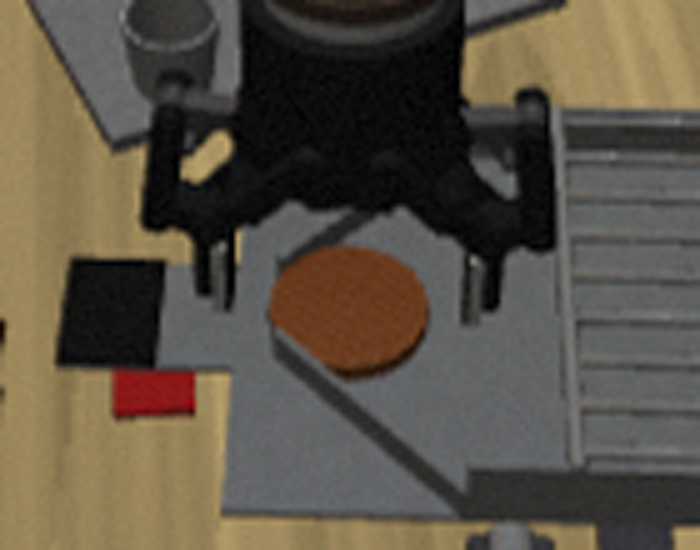

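View pics/r7w.png

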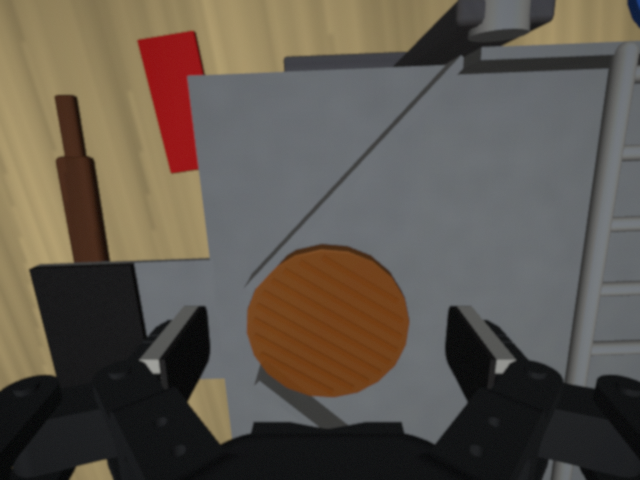

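The fingers straddle the rondel cleanly, with one in the gap and one inside the tray. Closing now.

Emit:
step_arm(moves=[{"translation":[0,0,0],"twist":[0,0,0],"fingers":0.066},{"translation":[0,0,0],"twist":[0,0,0],"fingers":0.066},{"translation":[0,0,0],"twist":[0,0,0],"fingers":0.064},{"translation":[0,0,0],"twist":[0,0,0],"fingers":0.064}])

```text
time: 9.85
ee_pos: [572.4, -191.4, 194.1]
orientation: [0.76, 0.65, -0.0, -0.0]
contact_force: [-0.4, -0.1, 0.8]
finger_gap: 0.75
```

Run:
```python
from h import *
s=status.sense();st=np.load('stand.npy');print(s['ee_pos'],s['contact_force'])
for n in('side',):
    p=snapshot(n);u=proj(p,tf(st,[-18,0,150])[0])[0];x,y=np.int32(u);cv2.imwrite(f'pics/r8{n}.png',cv2.resize(p['img'][y-55:y+55,x-70:x+70,::-1],None,fx=5,fy=5,interpolation=cv2.INTER_CUBIC))
```

```text
[ 572.35867213 -191.38188151  194.07252785] [-0.42070935 -0.09031504  0.82417217]
```

View pics/r8side.png

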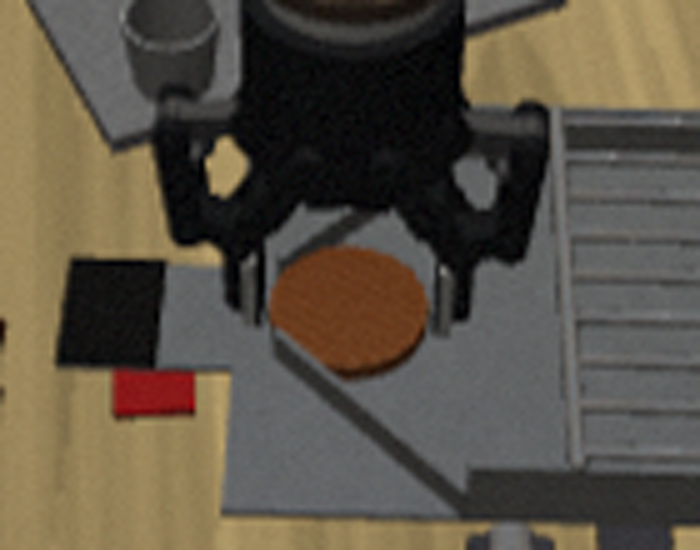

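Emit:
step_arm(moves=[{"translation":[0,0,0],"twist":[0,0,0],"fingers":0.055},{"translation":[0,0,0],"twist":[0,0,0],"fingers":0.05},{"translation":[0,0,0],"twist":[0,0,0],"fingers":0.05},{"translation":[0,0,0],"twist":[0,0,0],"fingers":0.05}])

```text
time: 10.3
ee_pos: [572.8, -191.6, 194.8]
orientation: [0.76, 0.65, -0.0, 0.0]
contact_force: [0.8, 0.0, 4.6]
finger_gap: 0.664
```

Emit:
step_arm(moves=[{"translation":[0,0,-0.006],"twist":[0,0,0],"fingers":0.05},{"translation":[0,0,-0.015],"twist":[0,0,0],"fingers":0.05},{"translation":[0,0,-0.025],"twist":[0,0,0],"fingers":0.05},{"translation":[0,0,-0.02],"twist":[0,0,0],"fingers":0.05},{"translation":[0,0,0],"twist":[0,0,0],"fingers":0.05}])

```text
time: 10.8
ee_pos: [573.4, -191.9, 263.2]
orientation: [0.76, 0.65, 0.0, 0.002]
contact_force: [0.9, -1.3, -0.1]
finger_gap: 0.668
```

Run:
```python
from h import *
s=status.sense();st=np.load('stand.npy');print(s['ee_pos'],s['contact_force'],s['q'].round(2))
p=snapshot('side');u=proj(p,tf(st,[-18,0,180])[0])[0];x,y=np.int32(u);cv2.imwrite('pics/r9.png',cv2.resize(p['img'][y-55:y+55,x-70:x+70,::-1],None,fx=5,fy=5,interpolation=cv2.INTER_CUBIC))
p=snapshot('wrist');save(p,'r9w')
h=np.load('home.npy');print(h);t=tf(h,[-50,0,0])[0]
plan([t[0],t[1],200],h[2]+np.pi/2,12);plan([t[0],t[1],200],h[2]-np.pi/2,12)
```

```text
[ 573.44344413 -191.90215185  263.21537341] [ 0.9287639  -1.25089798 -0.1357962 ] [-0.52  0.26  1.56 -0.    1.32 -0.37]
[5.97987134e+02 1.92816990e+02 3.49055024e-01]
t 10.9 pos [ 572.  -191.2  259.4] yaw -0.1555 F [-0.5 -0.1 -0.5] gap 0.666
12 rows shift [0.0273 0.0248 0.0049] norm 0.0372 rz -0.1729 tilt total [-0.002  -0.0003 -0.    ]
t 10.9 pos [ 572.  -191.2  259.4] yaw -0.1555 F [-0.5 -0.1 -0.5] gap 0.666
12 rows shift [ 0.0245 -0.0207  0.0049] norm 0.0325 rz 0.0888 tilt total [-0.002  -0.0003 -0.    ]
```

View pics/r9.png

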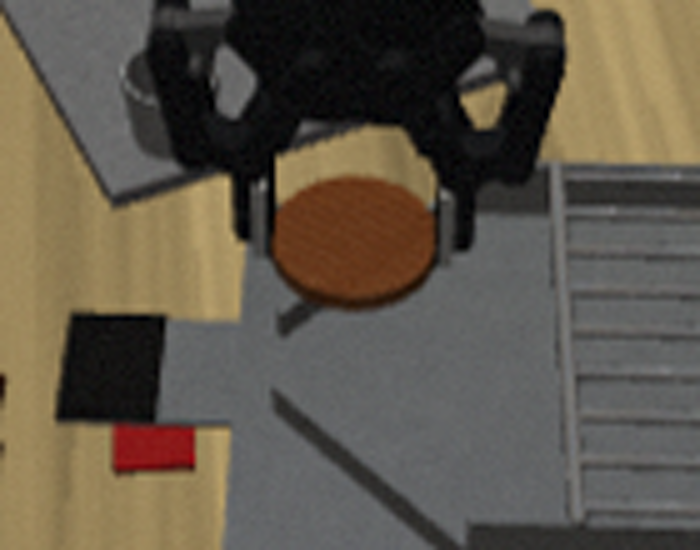

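View pics/r9w.png

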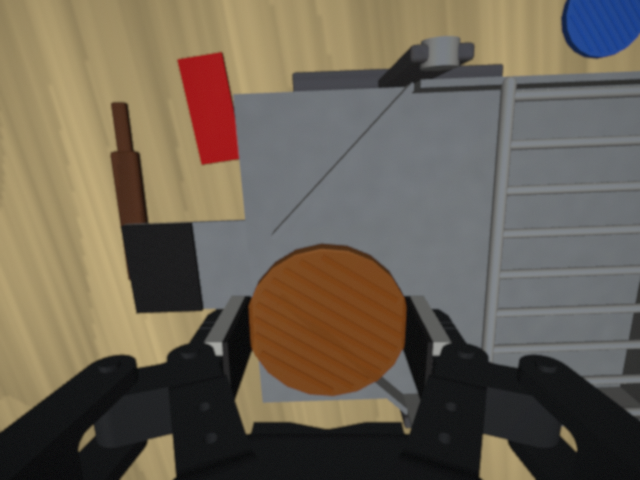

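The rondel is held flat between the pads, and the tray's guard and walls are clear of it. I'll carry it over the board, turned so the jaws close across the way home.

Emit:
step_arm(moves=[{"translation":[0.0245,-0.0207,0.0049],"twist":[0,0,0.0888],"fingers":0.05},{"translation":[0.0245,-0.0207,0.0049],"twist":[0,0,0.0888],"fingers":0.05},{"translation":[0.0245,-0.0207,0.0049],"twist":[0,0,0.0888],"fingers":0.05},{"translation":[0.0245,-0.0207,0.0049],"twist":[0,0,0.0888],"fingers":0.05},{"translation":[0.0245,-0.0207,0.0049],"twist":[0,0,0.0888],"fingers":0.05},{"translation":[0.0245,-0.0207,0.0049],"twist":[0,0,0.0888],"fingers":0.05}])

```text
time: 11.5
ee_pos: [510.0, -9.6, 228.3]
orientation: [0.905, 0.425, -0.002, -0.002]
contact_force: [0.1, 0.3, -0.9]
finger_gap: 0.666
```

Emit:
step_arm(moves=[{"translation":[0.0245,-0.0207,0.0049],"twist":[0,0,0.0888],"fingers":0.05},{"translation":[0.0245,-0.0207,0.0049],"twist":[0,0,0.0888],"fingers":0.05},{"translation":[0.0245,-0.0207,0.0049],"twist":[0,0,0.0888],"fingers":0.05},{"translation":[0.0245,-0.0207,0.0049],"twist":[0,0,0.0888],"fingers":0.05},{"translation":[0.0245,-0.0207,0.0049],"twist":[0,0,0.0888],"fingers":0.05},{"translation":[0.0245,-0.0207,0.0049],"twist":[0,0,0.0888],"fingers":0.05},{"translation":[0,0,0],"twist":[0,0,0],"fingers":0.05},{"translation":[0,0,0],"twist":[0,0,0],"fingers":0.05}])

```text
time: 12.3
ee_pos: [550.0, 175.3, 199.2]
orientation: [0.985, 0.175, -0.003, -0.0]
contact_force: [0.4, -0.3, -0.4]
finger_gap: 0.666
```

Run:
```python
from h import *
s=status.sense()
p=snapshot('wrist');save(p,'p1w')
h=np.load('home.npy');t=tf(h,[-50,0,0])[0]
plan([t[0],t[1],110],h[2]-np.pi/2,4)
X=tf(h,[[42.4,0,26],[65,0,26],[42.4-81.3,81.3,26],[42.4-81.3,-81.3,26],[82,120,12],[82,-120,12]]);print(proj(p,X,s).round(0))
```

```text
t 12.35 pos [550.2 174.7 199.7] yaw -1.2202 F [-0.4 -1.  -0.1] gap 0.665
4 rows shift [ 0.0003 -0.0002  0.0224] norm 0.0224 rz 0.0004 tilt total [-0.0009  0.0041 -0.    ]
[[327.  87.]
 [327.  43.]
 [197. 224.]
 [455. 225.]
 [120.  15.]
 [534.  17.]]
```

View pics/p1w.png

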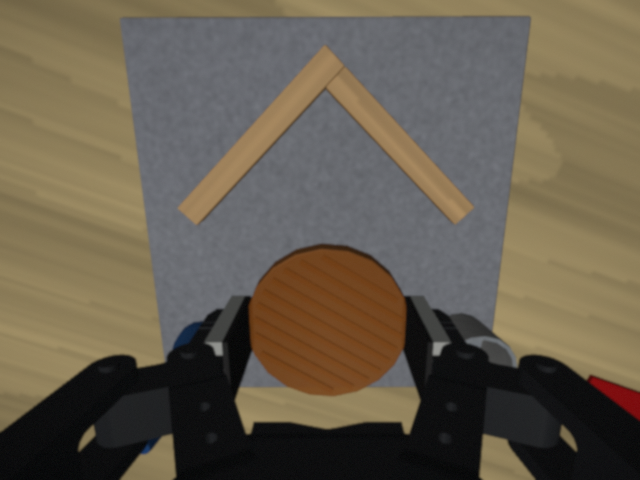

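The predicted inner corner (327,87) matches the picture (326,88), so the board pose is good. Lowering now.

Emit:
step_arm(moves=[{"translation":[0.0005,0,0.025],"twist":[0,0.004,0],"fingers":0.05},{"translation":[0.0005,0,0.03],"twist":[0,0,0],"fingers":0.05},{"translation":[0,0,0.03],"twist":[0,0,0],"fingers":0.05},{"translation":[0,0,0.02],"twist":[0,0,0],"fingers":0.05},{"translation":[0,0,0.005],"twist":[0,0,0],"fingers":0.05},{"translation":[0,0,0],"twist":[0,0,0],"fingers":0.05},{"translation":[0,0,0],"twist":[0,0,0],"fingers":0.05}])

```text
time: 13.05
ee_pos: [553.2, 175.2, 92.6]
orientation: [0.985, 0.174, 0.003, -0.0]
contact_force: [0.4, -1.0, 0.3]
finger_gap: 0.664
```

Run:
```python
from h import *
h=np.load('home.npy');t=tf(h,[-50,0,0])[0]
plan([t[0],t[1],82],h[2]-np.pi/2,4)
p=snapshot('side');u=proj(p,[t[0],t[1],30])[0];x,y=np.int32(u);cv2.imwrite('pics/p2.png',cv2.resize(p['img'][y-55:y+55,x-70:x+70,::-1],None,fx=5,fy=5,interpolation=cv2.INTER_CUBIC))
```

```text
t 13.05 pos [553.2 175.2  92.6] yaw -1.2216 F [ 0.4 -1.   0.3] gap 0.664
4 rows shift [-0.0005 -0.0003  0.0027] norm 0.0027 rz 0.0 tilt total [ 0.0001 -0.0052 -0.    ]
```

View pics/p2.png

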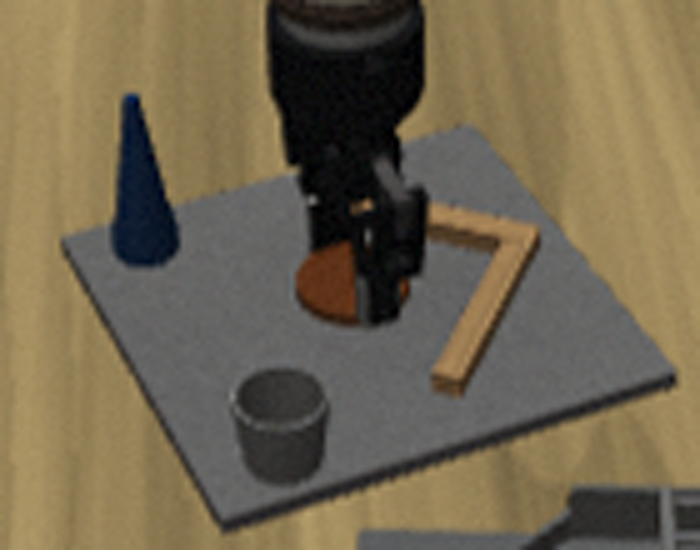

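The rondel is about 10 mm above the board, clear of the fid, the cup and the battens.

Emit:
step_arm(moves=[{"translation":[0,0,0.003],"twist":[0,-0.003,0],"fingers":0.05},{"translation":[0,0,0.003],"twist":[0,0,0],"fingers":0.05},{"translation":[0,0,0.002],"twist":[0,0,0],"fingers":0.05},{"translation":[0,0,0.001],"twist":[0,0,0],"fingers":0.05},{"translation":[0,0,0],"twist":[0,0,0],"fingers":0.05}])

```text
time: 13.6
ee_pos: [552.3, 175.6, 82.1]
orientation: [0.985, 0.174, -0.0, -0.0]
contact_force: [0.4, -0.4, -0.8]
finger_gap: 0.665
```

Emit:
step_arm(moves=[{"translation":[0,0,0.001],"twist":[0,0,0],"fingers":0.05},{"translation":[0,0,0],"twist":[0,0,0],"fingers":0.05}])

```text
time: 13.8
ee_pos: [552.5, 175.6, 81.8]
orientation: [0.985, 0.174, -0.0, -0.0]
contact_force: [-2.2, -0.4, 4.8]
finger_gap: 0.67
```

Run:
```python
from h import *
h=np.load('home.npy');t=tf(h,[-50,0,0])[0]
plan([t[0],t[1],82],h[2]-np.pi/2,4)
```

```text
t 13.8 pos [552.5 175.6  81.8] yaw -1.2211 F [-2.2 -0.4  4.8] gap 0.67
4 rows shift [-0.0003 -0.0001 -0.    ] norm 0.0004 rz 0.0002 tilt total [-0.0004  0.0001 -0.    ]
```

There is contact at 4.8 N. I'll open gently, then lift.

Emit:
step_arm(moves=[{"translation":[0,0,0],"twist":[0,0,0],"fingers":0.058},{"translation":[0,0,0],"twist":[0,0,0],"fingers":0.062},{"translation":[0,0,0],"twist":[0,0,0],"fingers":0.07},{"translation":[0,0,0],"twist":[0,0,0],"fingers":0.076},{"translation":[0,0,0],"twist":[0,0,0],"fingers":0.076},{"translation":[0,0,-0.01],"twist":[0,0,0],"fingers":0.076},{"translation":[0,0,-0.025],"twist":[0,0,0],"fingers":0.076},{"translation":[0,0,0],"twist":[0,0,0],"fingers":0.076}])

```text
time: 14.6
ee_pos: [554.9, 175.9, 120.3]
orientation: [0.985, 0.174, 0.004, -0.0]
contact_force: [0.8, -1.0, -0.5]
finger_gap: 0.891
```

Run:
```python
from h import *
s=status.sense()
p=snapshot('wrist');save(p,'p3w')
h=np.load('home.npy');t=tf(h,[-105,0,0])[0]
hsv=cv2.cvtColor(p['img'],cv2.COLOR_RGB2HSV)
m=((hsv[...,0]<18)&(hsv[...,1]>170)&(hsv[...,2]>60)).astype(np.uint8)
k,l,S,c=cv2.connectedComponentsWithStats(m)
for i in range(1,k):
    if S[i,4]>3000:
        w=atz(p,c[i],19,s);d=(w-[h[0],h[1],0]);print(S[i],w,'home frame',np.cos(h[2])*d[0]+np.sin(h[2])*d[1],-np.sin(h[2])*d[0]+np.cos(h[2])*d[1])
plan([t[0],t[1],120],h[2]-np.pi/2,2)
```

```text
[  264   229   125   120 11606] [554.75647751 175.72030666  19.        ] home frame -46.47092508298469 -1.2803755037745184
t 14.65 pos [554.  175.8 118.7] yaw -1.2212 F [ 1.2 -0.3  0.5] gap 0.892
2 rows shift [-0.0289 -0.0005 -0.0007] norm 0.029 rz 0.0003 tilt total [ 0.0007 -0.0049  0.    ]
```

View pics/p3w.png

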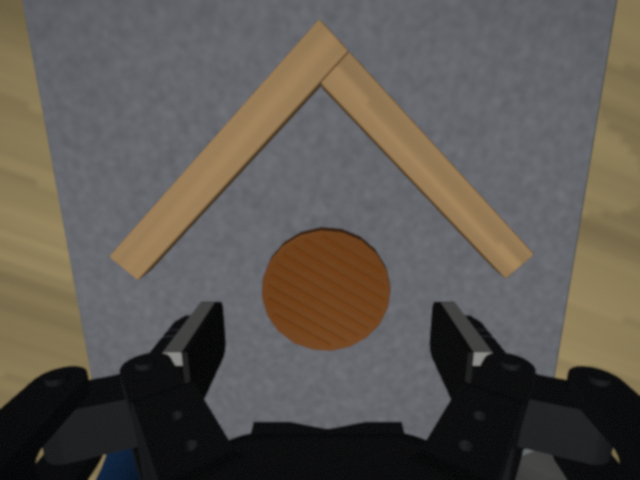

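The rondel lies flat, ribbed side up, centred at (326,289) and about 47 mm short of home. I'll back off, shut the fingers and lower them behind it.

Emit:
step_arm(moves=[{"translation":[-0.025,0,-0.002],"twist":[0,0,0],"fingers":0.076},{"translation":[-0.03,-0.001,0],"twist":[0,0,0],"fingers":0},{"translation":[-0.003,0,0],"twist":[0,0,0],"fingers":0},{"translation":[0,0,0],"twist":[0,0,0],"fingers":0},{"translation":[0,0,0.014],"twist":[0,0,0],"fingers":0},{"translation":[0,0,0.012],"twist":[0,0,0],"fingers":0},{"translation":[0,0,0.004],"twist":[0,0,0],"fingers":0},{"translation":[0,0,0],"twist":[0,0,0],"fingers":0}])

```text
time: 15.45
ee_pos: [497.0, 156.7, 86.7]
orientation: [0.985, 0.174, -0.001, -0.0]
contact_force: [0.0, 1.0, -1.1]
finger_gap: -0.0
```

Run:
```python
from h import *
s=status.sense()
p=snapshot('wrist');save(p,'p4w')
h=np.load('home.npy');t=tf(h,[-42,0,0])[0]
plan([t[0],t[1],88],h[2]-np.pi/2,1)
p=snapshot('side');u=proj(p,[t[0],t[1],30])[0];x,y=np.int32(u);cv2.imwrite('pics/p4.png',cv2.resize(p['img'][y-55:y+55,x-70:x+70,::-1],None,fx=5,fy=5,interpolation=cv2.INTER_CUBIC))
```

```text
t 15.5 pos [497.4 156.7  87.4] yaw -1.2212 F [ 0.1 -0.2 -0. ] gap -0.001
1 rows shift [ 0.0649  0.0005 -0.0006] norm 0.0649 rz 0.0006 tilt total [-0.0009  0.0012  0.    ]
```

View pics/p4w.png

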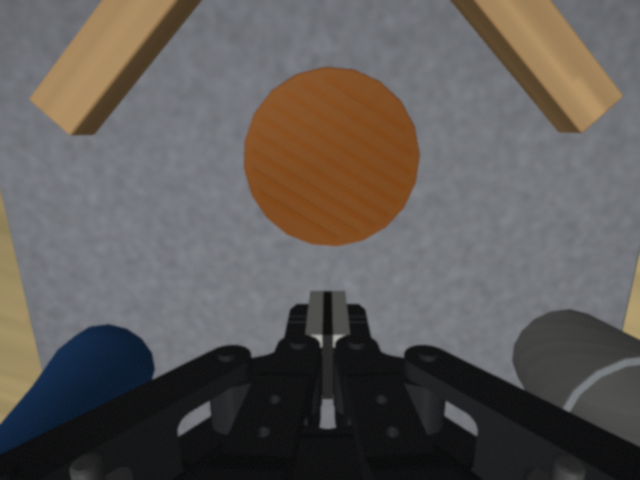

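View pics/p4.png

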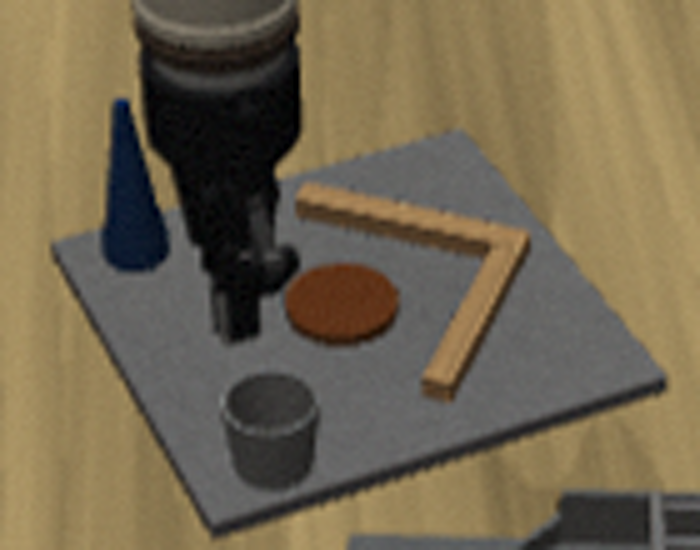

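The shut fingers are right behind the rondel and in line with it. I'll push slowly towards the corner.

Emit:
step_arm(moves=[{"translation":[0.008,0,0],"twist":[0,0,0],"fingers":0},{"translation":[0.006,0,0],"twist":[0,0,0],"fingers":0},{"translation":[0.003,0,0],"twist":[0,0,0],"fingers":0},{"translation":[0.003,0,0],"twist":[0,0,0],"fingers":0},{"translation":[0.003,0,0],"twist":[0,0,0],"fingers":0},{"translation":[0.004,0,0],"twist":[0,0,0],"fingers":0},{"translation":[0.004,0,0],"twist":[0,0,0],"fingers":0},{"translation":[0.004,0,0],"twist":[0,0,0],"fingers":0}])

```text
time: 16.35
ee_pos: [530.8, 168.8, 88.2]
orientation: [0.985, 0.174, 0.0, -0.0]
contact_force: [-1.0, -0.0, -0.1]
finger_gap: -0.004
```

Emit:
step_arm(moves=[{"translation":[0.004,0,0],"twist":[0,0,0],"fingers":0},{"translation":[0.004,0,0],"twist":[0,0,0],"fingers":0},{"translation":[0.004,0,0],"twist":[0,0,0],"fingers":0},{"translation":[0.004,0,0],"twist":[0,0,0],"fingers":0},{"translation":[0.003,0,0],"twist":[0,0,0],"fingers":0},{"translation":[0,0,0],"twist":[0,0,0],"fingers":0}])

```text
time: 16.95
ee_pos: [548.8, 175.3, 88.3]
orientation: [0.985, 0.174, 0.0, -0.0]
contact_force: [0.6, 0.0, 0.1]
finger_gap: 0.003
```

Run:
```python
from h import *
s=status.sense()
p=snapshot('wrist');save(p,'p5w')
h=np.load('home.npy');t=tf(h,[-41,0,0])[0]
plan([t[0],t[1],88],h[2]-np.pi/2,1)
```

```text
t 17.0 pos [548.6 175.2  88.3] yaw -1.2212 F [-0.3 -0.8 -0. ] gap 0.002
1 rows shift [0.0114 0.0004 0.0003] norm 0.0115 rz 0.0006 tilt total [-0.0004 -0.0005 -0.    ]
```

View pics/p5w.png

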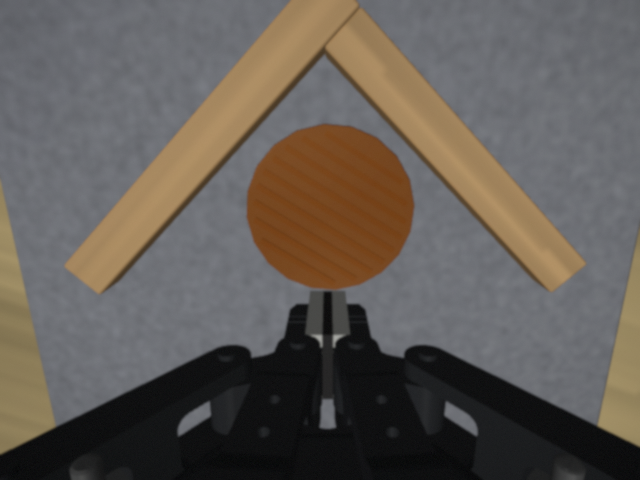

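The rondel is being pushed, with roughly 12 mm left. I'll finish with small steps, watching the force.

Emit:
step_arm(moves=[{"translation":[0.003,0,0],"twist":[0,0,0],"fingers":0},{"translation":[0.003,0,0],"twist":[0,0,0],"fingers":0},{"translation":[0.002,0,0],"twist":[0,0,0],"fingers":0},{"translation":[0.001,0,0],"twist":[0,0,0],"fingers":0},{"translation":[0,0,0],"twist":[0,0,0],"fingers":0}])

```text
time: 17.5
ee_pos: [556.6, 178.3, 88.1]
orientation: [0.985, 0.174, -0.0, -0.0]
contact_force: [-1.1, -0.5, 1.3]
finger_gap: -0.001
```

Emit:
step_arm(moves=[{"translation":[0.001,0,0],"twist":[0,0,0],"fingers":0},{"translation":[0.001,0,0],"twist":[0,0,0],"fingers":0},{"translation":[0,0,0],"twist":[0,0,0],"fingers":0}])

```text
time: 17.8
ee_pos: [557.3, 178.7, 87.9]
orientation: [0.985, 0.174, -0.002, -0.0]
contact_force: [-6.6, -2.8, 5.3]
finger_gap: -0.004
```

Run:
```python
from h import *
s=status.sense()
p=snapshot('wrist');save(p,'p6w')
h=np.load('home.npy');t=tf(h,[-41,0,0])[0]
plan([t[0],t[1],88],h[2]-np.pi/2,1)
```

```text
t 17.85 pos [557.3 178.7  87.9] yaw -1.2209 F [-6.6 -0.7  5.3] gap 0.001
1 rows shift [ 0.0021  0.0006 -0.0001] norm 0.0022 rz 0.0008 tilt total [-0.001  0.004  0.   ]
```

View pics/p6w.png

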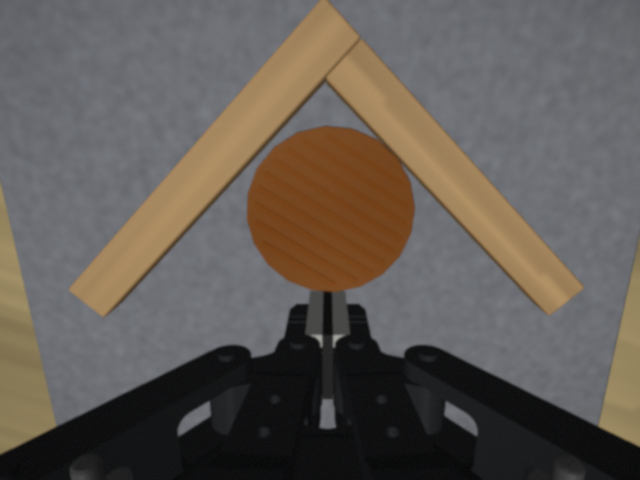

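Force has appeared at 6.6 N. One more small push will tell whether it is seated on both battens.

Emit:
step_arm(moves=[{"translation":[0.001,0,0],"twist":[0,0,0],"fingers":0},{"translation":[0,0,0],"twist":[0,0,0],"fingers":0}])

```text
time: 18.05
ee_pos: [557.6, 178.9, 87.8]
orientation: [0.985, 0.174, -0.003, -0.0]
contact_force: [-10.0, -3.3, 7.6]
finger_gap: -0.001
```

Run:
```python
from h import *
s=status.sense()
p=snapshot('wrist');save(p,'p7w');cv2.imwrite('pics/p7c.png',cv2.resize(p['img'][60:300,220:440,::-1],None,fx=2.5,fy=2.5,interpolation=cv2.INTER_CUBIC))
h=np.load('home.npy');t=tf(h,[-41,0,0])[0]
plan([t[0],t[1],88],h[2]-np.pi/2,1)
```

```text
t 18.1 pos [557.6 178.9  87.9] yaw -1.2207 F [-8.7 -3.4  7.3] gap 0.005
1 rows shift [ 0.0018  0.0007 -0.0001] norm 0.0019 rz 0.001 tilt total [-0.0012  0.0061 -0.    ]
```

View pics/p7c.png

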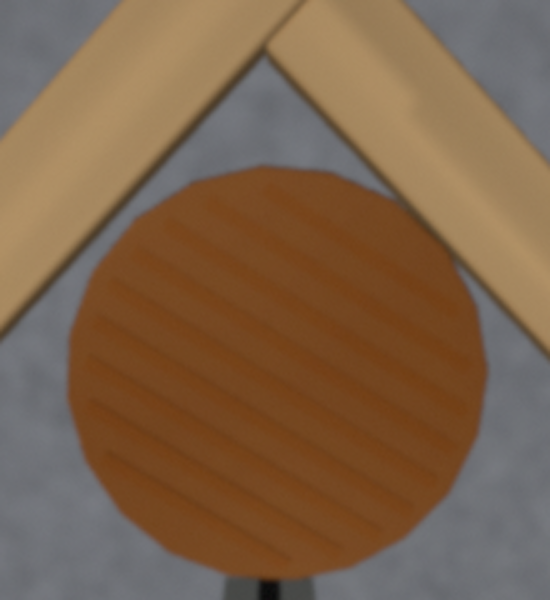

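The right batten's base line is hidden by the disc, but on the left it shows fully. The rondel touches the right batten and leaves a gap of about 1 mm on the left. I'll back off and nudge it diagonally from the right rear.

Emit:
step_arm(moves=[{"translation":[-0.004,0,0],"twist":[0,0,0],"fingers":0},{"translation":[-0.01,0,0],"twist":[0,0,0],"fingers":0},{"translation":[0,0.015,0],"twist":[0,0,0],"fingers":0},{"translation":[0,0.013,0],"twist":[0,0,0],"fingers":0},{"translation":[0.008,0,0],"twist":[0,0,0],"fingers":0},{"translation":[0.005,0,0],"twist":[0,0,0],"fingers":0},{"translation":[0,0,0],"twist":[0,0,0],"fingers":0}])

```text
time: 18.8
ee_pos: [569.4, 152.8, 88.5]
orientation: [0.985, 0.174, 0.001, -0.0]
contact_force: [0.6, -0.1, 0.1]
finger_gap: 0.0
```

Run:
```python
from h import *
s=status.sense()
p=snapshot('wrist');save(p,'p8w')
h=np.load('home.npy');t=tf(h,[-41,0,0])[0]
plan([t[0],t[1],88],h[2]-np.pi/2,1)
```

```text
t 18.85 pos [568.8 152.9  88.3] yaw -1.221 F [-0.4  0.1  0.4] gap -0.001
1 rows shift [ 0.0001 -0.0276  0.0003] norm 0.0276 rz 0.0008 tilt total [-0.0004 -0.0007  0.    ]
```

View pics/p8w.png

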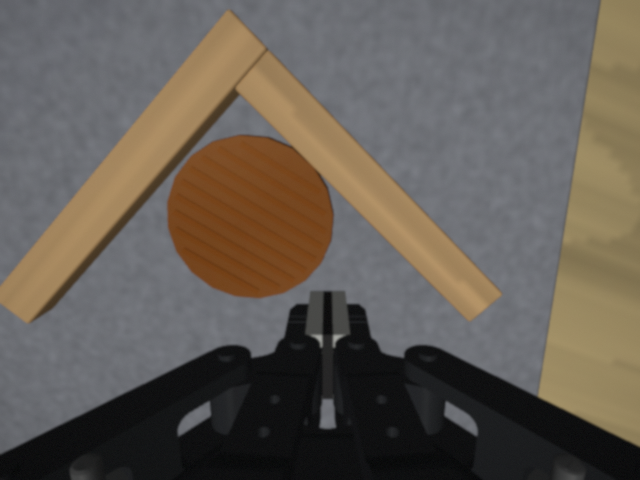

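Emit:
step_arm(moves=[{"translation":[0.002,-0.002,0],"twist":[0,0,0],"fingers":0},{"translation":[0.001,-0.001,0],"twist":[0,0,0],"fingers":0},{"translation":[0.001,-0.001,0],"twist":[0,0,0],"fingers":0},{"translation":[0.001,-0.001,0],"twist":[0,0,0],"fingers":0},{"translation":[0,0,0],"twist":[0,0,0],"fingers":0}])

```text
time: 19.35
ee_pos: [571.1, 159.2, 88.1]
orientation: [0.985, 0.174, -0.0, -0.0]
contact_force: [-0.6, -0.1, -0.0]
finger_gap: -0.002
```

Run:
```python
from h import *
s=status.sense();print(s['contact_force'])
p=snapshot('wrist');save(p,'p9w');cv2.imwrite('pics/p9c.png',cv2.resize(p['img'][60:310,120:380,::-1],None,fx=2.3,fy=2.3,interpolation=cv2.INTER_CUBIC))
```

```text
[-0.62628502 -0.13088359 -0.02590336]
```

View pics/p9c.png

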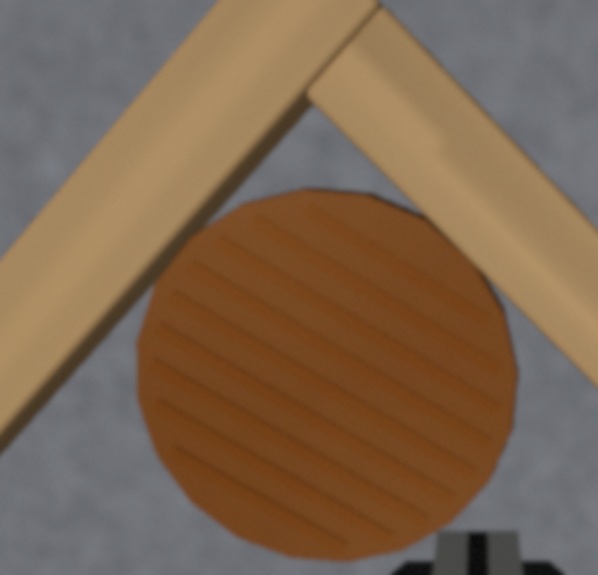

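It has moved and now looks close to touching on the left too. I'll continue until the force builds.

Emit:
step_arm(moves=[{"translation":[0.001,-0.001,0],"twist":[0,0,0],"fingers":0},{"translation":[0,0,0],"twist":[0,0,0],"fingers":0}])

```text
time: 19.6
ee_pos: [571.6, 160.2, 88.1]
orientation: [0.985, 0.174, -0.0, -0.0]
contact_force: [-0.6, -0.8, -0.5]
finger_gap: -0.0
```

Emit:
step_arm(moves=[{"translation":[0.0007,-0.0007,0],"twist":[0,0,0],"fingers":0},{"translation":[0,0,0],"twist":[0,0,0],"fingers":0}])

```text
time: 19.8
ee_pos: [571.9, 160.8, 88.0]
orientation: [0.985, 0.174, -0.001, 0.0]
contact_force: [-2.0, -3.5, -0.2]
finger_gap: 0.004
```

Run:
```python
from h import *
s=status.sense();print(s['contact_force'])
p=snapshot('wrist');cv2.imwrite('pics/p10c.png',cv2.resize(p['img'][60:310,120:380,::-1],None,fx=2.3,fy=2.3,interpolation=cv2.INTER_CUBIC))
```

```text
[-1.99806335 -3.51858522 -0.18890115]
```

View pics/p10c.png

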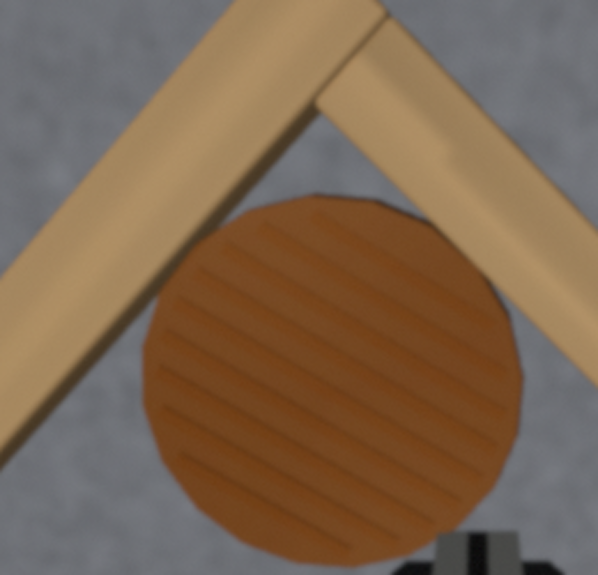

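The left batten now reacts, with the force along its normal. As a last step I'll push gently from the centre to make sure the rondel is on both battens.

Emit:
step_arm(moves=[{"translation":[-0.002,0.001,0],"twist":[0,0,0],"fingers":0},{"translation":[-0.01,0.001,0],"twist":[0,0,0],"fingers":0},{"translation":[0,-0.012,0],"twist":[0,0,0],"fingers":0},{"translation":[0,-0.0115,0],"twist":[0,0,0],"fingers":0},{"translation":[0.003,0,0],"twist":[0,0,0],"fingers":0},{"translation":[0.001,0,0],"twist":[0,0,0],"fingers":0},{"translation":[0,0,0],"twist":[0,0,0],"fingers":0}])

```text
time: 20.55
ee_pos: [557.8, 178.9, 88.4]
orientation: [0.985, 0.174, 0.0, -0.0]
contact_force: [-0.7, 0.5, 0.0]
finger_gap: -0.002
```

Emit:
step_arm(moves=[{"translation":[0.001,0,0],"twist":[0,0,0],"fingers":0},{"translation":[0,0,0],"twist":[0,0,0],"fingers":0}])

```text
time: 20.75
ee_pos: [558.3, 178.8, 88.1]
orientation: [0.985, 0.174, -0.0, -0.0]
contact_force: [-0.6, 0.0, 0.8]
finger_gap: 0.0
```

Run:
```python
from h import *
s=status.sense();print(s['contact_force'])
p=snapshot('wrist');cv2.imwrite('pics/p11c.png',cv2.resize(p['img'][60:310,200:460,::-1],None,fx=2.3,fy=2.3,interpolation=cv2.INTER_CUBIC))
```

```text
[-0.64009011  0.01019229  0.77446565]
```

View pics/p11c.png

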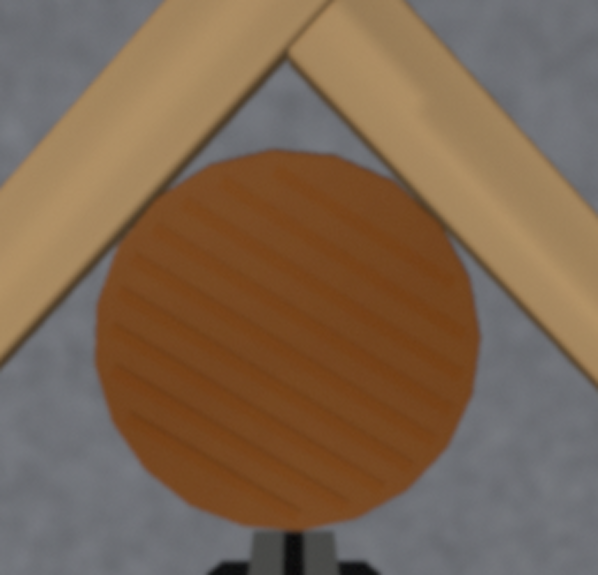

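The rondel is now symmetric: disc centre column 288 against corner column 287. I'll push on lightly to confirm the stop.

Emit:
step_arm(moves=[{"translation":[0.001,0,0],"twist":[0,0,0],"fingers":0},{"translation":[0,0,0],"twist":[0,0,0],"fingers":0}])

```text
time: 21.0
ee_pos: [558.6, 179.0, 88.0]
orientation: [0.985, 0.174, -0.001, -0.0]
contact_force: [-5.5, -1.8, 2.7]
finger_gap: -0.004
```

Emit:
step_arm(moves=[{"translation":[0.001,0,0],"twist":[0,0,0],"fingers":0},{"translation":[0,0,0],"twist":[0,0,0],"fingers":0}])

```text
time: 21.2
ee_pos: [558.9, 179.1, 87.9]
orientation: [0.985, 0.174, -0.002, 0.0]
contact_force: [-7.1, -3.4, 4.9]
finger_gap: 0.001
```

Run:
```python
from h import *
s=status.sense();print(s['contact_force'],s['ee_pos'])
p=snapshot('wrist');cv2.imwrite('pics/p12c.png',cv2.resize(p['img'][60:310,200:460,::-1],None,fx=2.3,fy=2.3,interpolation=cv2.INTER_CUBIC))
```

```text
[-7.06094781 -3.44914443  4.86196216] [558.91242066 179.13711583  87.89632834]
```

View pics/p12c.png

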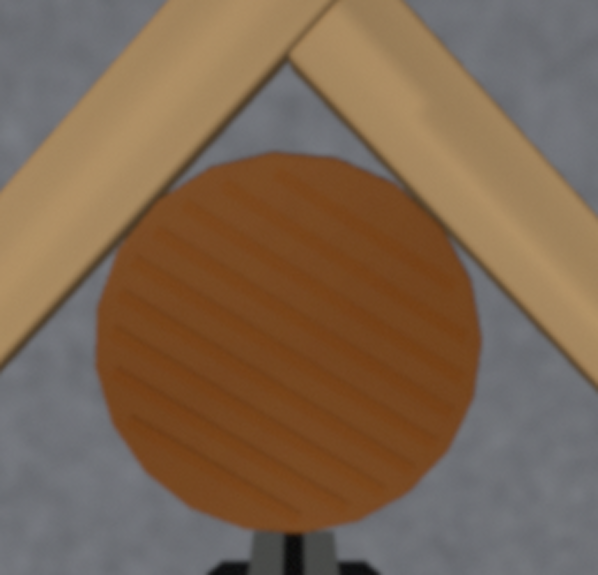

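The rondel is seated on both battens: contact is symmetric and the force builds straight back. I'll withdraw.

Emit:
step_arm(moves=[{"translation":[-0.002,0,0],"twist":[0,0,0],"fingers":0},{"translation":[-0.004,0,0],"twist":[0,0,0],"fingers":0},{"translation":[-0.02,0,0],"twist":[0,0,0],"fingers":0},{"translation":[-0.01,0,-0.02],"twist":[0,0,0],"fingers":0},{"translation":[0,0,-0.04],"twist":[0,0,0],"fingers":0},{"translation":[0,0,-0.04],"twist":[0,0,0],"fingers":0},{"translation":[0,0,-0.03],"twist":[0,0,0],"fingers":0},{"translation":[0,0,0],"twist":[0,0,0],"fingers":0}])

```text
time: 22.05
ee_pos: [529.5, 167.7, 224.0]
orientation: [0.985, 0.174, 0.006, 0.0]
contact_force: [0.2, -0.3, 0.5]
finger_gap: -0.004
```

Run:
```python
from h import *
s=status.sense()
p=snapshot('wrist');cv2.imwrite('pics/f_w.png',cv2.resize(p['img'][0:300,120:540,::-1],None,fx=1.9,fy=1.9,interpolation=cv2.INTER_CUBIC))
save(snapshot('scene'),'f_scene');print(s['time'],s['ee_pos'])
```

```text
22.05 [529.46339093 167.73231593 224.04830161]
```

View pics/f_w.png

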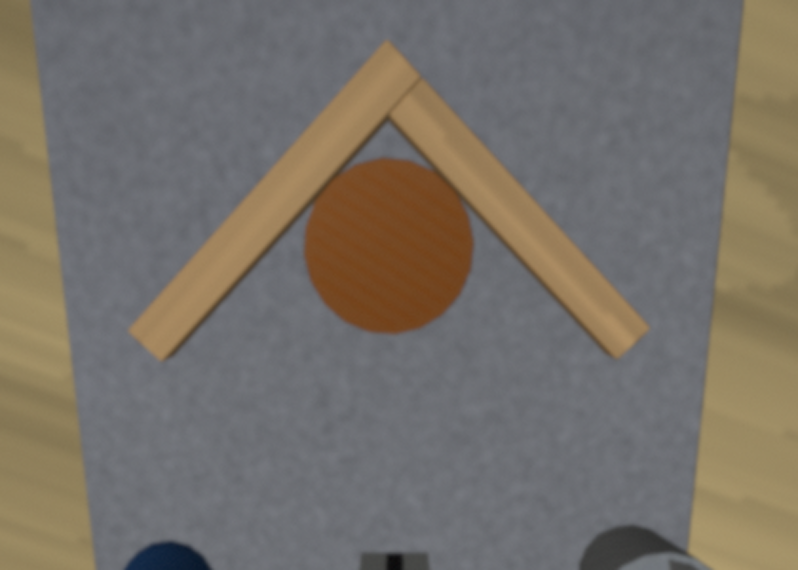

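View pics/f_scene.png

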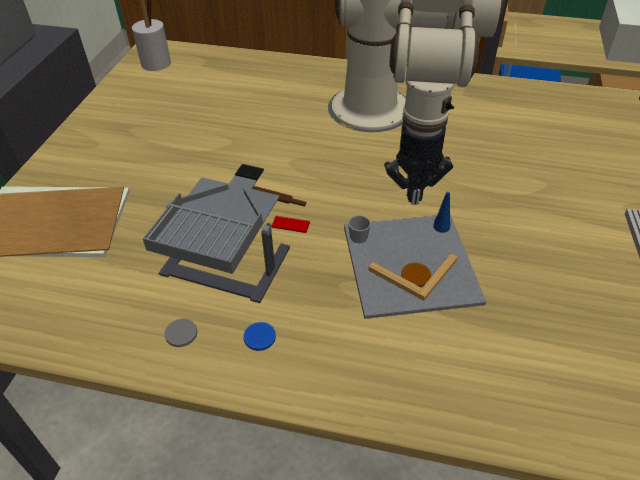

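The rondel is tangent to both battens, at about (388,245) in the wrist crop. The scene view shows the plate, lathekin, fid, cup and look-alike discs where they were, and the tray level. Handing in.

```bash
python3 -c "
from bench import robot;print(robot.hand_in())"
```

```text
the job is handed in; nothing more can be done
None
```

The amber rondel is home on the glazing board, flat and ribbed side up, and I handed the job in at about 22 s of the 64 s allowed. The hand-in gave no verdict.

- **Tray:** I pressed the tongue with shut fingers until the rondel slid into the pick corner. I then let the tray up slowly, and the pictures showed it level with the rondel seated in the corner.
- **Carry and lay down:** I gripped the rondel across x, lifted it and lowered it onto the board about 47 mm short of home. Contact force was about 5 N when I released it.
- **Slide home:** The first centred push stopped on the right batten with about 1 mm still open on the left. A diagonal nudge and a second gentle centred push fixed that.
- **Last checks:** The final push met about 8 N straight back from the corner. The wrist picture taken after I withdrew shows the rondel centred and tangent to both battens. That is read from the image, so a gap of a few tenths of a millimetre can't be ruled out.
- **Bystanders:** In the final scene picture the red plate, lathekin, fid and nail cup look unmoved, judged by eye.

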